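# Set the length stop of the pipe-cutting jig and butt the pipe against it

## Task

On the pipe-cutting jig, pinch the spring button into the square tube and draw the length stop out by one hole, until the button pops fully out through the next hole. Then slide the copper pipe along its V rests until its end butts against the stop plate. Be gentle: do not force the stop against its button or ram the pipe into the plate, and leave the other things where they are.

Things in the scene. Friction and masses are not known exactly. Their poses are not given: they have to be found in the camera images.
- jig: Pipe-cutting jig fixed on the bench: plywood board 18 mm thick, x -90..140 mm, y -210..210 mm from its origin, which lies at bench height. Its x axis points across it, away from the robot, y along pipe and stop towards the stop plate, z up; turned up to 0.3 rad. Pipe (at x = -45 mm) and stop tube (at x = 50 mm) both lie along y, axes 65 mm above the bench, nothing but the board below.
- free_span (a point): Point on the pipe's line in the jig (x -45, y -80, height 65 mm). From 35 mm behind it (-y) to 130 mm ahead (+y) the pipe lies free on both sides. Beyond: behind, the wooden saw box, 75 mm wide, 80 mm long, 90 mm high; ahead, a V rest of steel angle, 20 mm long, tops 65 mm high.
- pedestal (a point): Top of the wooden pedestal that holds the fixed 25 mm square inner tube: x 50, y -165, height 86 mm in the jig's frame, 70 x 70 mm. The inner tube ends 20 mm ahead of the button, inside the length stop.
- length_stop: Sliding part of the stop: steel square tube 30 mm wide and high, wall 2 mm, over the fixed inner tube, reaching 115 mm behind and 135 mm ahead of its origin along y, with the stop plate across its outer (+y) end. Origin: on its axis at the first of three holes; axes as the jig's; it only slides along y. Friction about 2 N. At the start the button stands in the first hole.
- hole_1 (a point): The first 12 mm hole, at mid height of the far (+x) wall's outside, 15 mm from the tube's axis; moves with the length stop. Two more holes follow behind it (-y) in the same wall, at uneven distances: the next one lies anywhere from 32 to 52 mm behind the first and is not measured, so it has to be felt (or seen).
- stop_slide (a joint): How far the length stop has been drawn out (m) along +y from where the button is centred in the first hole; near 0 at the start. The button has about 1 mm of play in a hole, each way.
- button_press (a joint): How far the spring button is pressed in (m): 0 = fully out, 4.7 mm proud of the tube; 0.0047 = flush with its outside; about 0.0067 = under the wall between holes. Spring: 1.4 N out, 3.6 N flush, 4.6 N under the wall. Pressed flush by a flat finger that squeezes hole and tube, the dome slips under the hole's edge when finger and stop are pulled together with some 6 to 12 N.
- button_tip (a point): Outermost point of the domed steel button, 10 mm in diameter, on the far (+x) side of the tube, 19.7 mm from the tube's axis when out. It stands on the fixed inner tube: it moves in and out, never along the tube.
- stop_face (a point): Point of the stop plate's inner face (facing -y) where the pipe's axis meets it. The plate is 8 mm thick, 44 mm high (65 +- 22 mm above the bench), reaches 23 mm past the pipe's axis towards the robot, and slides with the length stop.
- pipe: Copper pipe, 22 mm diameter, 380 mm long, 0.2 to 0.3 kg, loose in the V rests, where it drags with 1 to 3 N. Origin at its middle, on its axis; its y axis runs along it towards the stop plate. It starts 20 to 50 mm short of the stop plate, before that is drawn out.
- pipe_end (a point): Centre of the pipe's end face that is to meet the stop plate, 190 mm from the pipe's origin along its +y.
- elbow: Copper elbow fitting, arms 34 mm, 27 mm high, lying on the jig's board near its far (+x) edge; leave alone.
- coupling: Brass coupling ring, 27 mm wide, 28 mm high, standing on the jig's board near its far (+x) edge; leave alone.
- torch: Standing blow torch with gas cartridge, 70 mm wide, 280 mm high; leave alone.
- flux_tin: White tin, 64 mm wide, 52 mm high; leave alone.
- solder_spool: Spool of solder, 54 mm wide, 40 mm high; leave alone.
- wrench: Wrench lying on the bench, 200 mm long; leave alone.
- hacksaw: Hacksaw lying flat on the bench, 330 mm long; leave alone.
- button: The spring button as a body (a steel dome, origin at its centre, 5 mm inside its tip).

How it is judged:
By the outcome, as a careful person would: the job done as asked, in the order asked, and still so for the second after the job is handed in, with the robot touching nothing.
It also fails if it takes over 54 s, if anything falls off the work surface, if the arm or the gripper's body presses on something with over 40 N, if the wrist force passes 120 N, or if a joint passes its speed limit or range.

## Robot

A 7-joint arm with a two-finger parallel gripper is mounted at the origin on the work surface. World frame = base frame: x ahead of the robot, y to its left, z up, the work surface at z = 0. Lengths are in m, angles in rad, forces in N, time in s.
With the tool pointing down it reaches from about 0.425 to 0.875 m from the base axis. Payload 4.7 kg.
Tool frame: the origin (TCP) lies between the finger pads; the fingertips stand 14 mm ahead of it and the grasp point (between the pads) lies 5 mm behind it; z points along the fingers, y is the line along which they close (so a half turn about z gives the same grasp; the last joint's range is limited). The gripper opens to 87 mm and grips with 3 to 60 N. Pads are 19 mm wide; open, the fingers measure 117 mm over their backs; the gripper's body (75 mm by 190 mm) begins 51 mm behind the grasp point.
Start: joints at [1.202, 0.321, -0.07, 1.45, 0.023, 1.371, -0.057], TCP at [0.243, -0.603, 0.211] pointing down, gripper open.
Joint ranges: [-2.86, 2.86], [-0.3, 2.09], [-1.38, 1.24], [0.06, 2.45], [-1.56, 4.7], [0.09, 2.05], [-2.69, 2.69]. Speed limits (rad/s): [2.57, 2.57, 3.14, 3.14, 3.14, 3.14, 3.14].

## Interface

Orientations are given as a rotation vector (axis times angle).
In Python, from bench import ctrl gives the robot as it stands.
- The arm moves only by the tool step_arm, never from a script. Its argument "commands" is a list of rows, each an object with "travel": the shift along the tool's x, y, z in m, a list of three; "turn": the turn, a rotation vector about the tool's x, y, z in degrees, a list of three. A call has 1 to 5 rows; each row is the pose to reach, as a shift and turn from the pose commanded when the call began, along the tool's axes at that moment; what a row does not reach only later rows make up. A row lasts 1/10 s, in which the tool goes at most 50 mm and 8.59 degrees, less where a joint would pass 70% of its speed; a pose out of reach is approached as far as the arm can. A call with a gripper value outside its range is refused whole. "gripper" is the opening, from 0 (shut) to 1 (fully open), set as the call begins (left out, the last holds). The fingers move at their own pace and stop on an object; "force" is the grip in N (left out, the last holds). Time passes only in rows, so rows that repeat a pose let the fingers close. It gives the time, the measured TCP pose, the force, the opening and the grip force at its end, in the units of the state.
- ctrl.get_state(): the state, without advancing time (a new reading comes with each control period).
- ctrl.get_image(name): name is "side" or "top"; returns the picture (480x640x3 uint8, red, green, blue); there is no depth.
- ctrl.camera_model(name): a dict with "fx", "fy", "cx", "cy" (pixels), "R" (3x3) and "t" (3): a world point X has camera coordinates R X + t. Camera axes: x right, y down, z forward; pixel columns grow to the right and rows downward; lengths in m; the calibration is good to about 2 mm. A picture is of the moment at which its call begins. camera_model takes no time and is no camera call.
- ctrl.close_job(): hands the job in; it is judged then, once.
The state is a dict: "time": time; "joint_positions": joint angles; "qd": joint speeds; "joint_torque": joint torques, N m; "position": TCP position; "tool_rot": TCP orientation; "ft_force": force on the tool from outside, world axes, zero at the start; "torque": the same for the moment, N m; "grip_width": opening from 0.0 (shut) to 1.0 (fully open); "grip_force": force on a finger pad.
Only numpy, scipy, OpenCV 4.12 (cv2) and the standard library are available. Lean on these libraries where they do the work, as an engineer would, in place of code of your own. Each camera call takes 0.05 s, during which the arm holds its last target. There are 200 camera calls.

## Working session

There is one attempt and no reset: what is moved stays moved. The work goes in short steps, Python scripts to look and compute and a tool call to move; the robot and the scene stay as the last step left them, time stands still between calls to the robot, and variables do not carry over. Pictures are saved under pics/ and viewed, at most 10 in all, crops included, and the job is handed in when it is done.

Besides the shell and the picture viewer there is one more tool, called after "Emit:" as name(argument=value, ...), one argument or row to a line, values as JSON. step_arm: Moves the arm, as the interface text tells. Its arguments: {"type":"object","properties":{"commands":{"type":"array"},"gripper":{"type":"number"},"force":{"type":"number"}},"required":["commands"]}

```bash
ls; mkdir -p pics
python3 - <<'E'
from bench import ctrl
import cv2
for n in("side","top"):
    cv2.imwrite(f"pics/{n}0.png",ctrl.get_image(n)[:,:,::-1]); m=ctrl.camera_model(n); print(n,m)
s=ctrl.get_state();print(s)
E
```

```text
pics
side {'fx': 577.8563488577206, 'fy': 577.8563488577206, 'cx': 311.61333828500466, 'cy': 235.5350193791081, 'R': array([[ 0.98615247, -0.16568486,  0.00719937],
       [-0.1207482 , -0.74709345, -0.65365988],
       [ 0.11368015,  0.643739  , -0.7567542 ]]), 't': array([-0.543675  ,  0.13811381,  1.60629424])}
top {'fx': 442.33189379065647, 'fy': 442.33189379065647, 'cx': 323.56975834725534, 'cy': 240.40424392057315, 'R': array([[ 0.10089146, -0.99489376,  0.00270701],
       [-0.97239289, -0.09918438, -0.21122153],
       [ 0.21041147,  0.01867818, -0.97743447]]), 't': array([-0.02996818,  0.5747172 ,  1.18618295])}
{'time': 0.1, 'joint_positions': array([ 1.20210265,  0.32173224, -0.0700777 ,  1.45155427,  0.02260461,
        1.37082862, -0.05692554]), 'qd': array([ 0.00064491, -0.00306952,  0.00047653, -0.00105495,  0.00135523,
       -0.00221973, -0.00089318]), 'joint_torque': array([-3.05929370e-04, -4.92570877e+01, -4.05691685e-01, -3.13398385e+01,
       -6.41636783e-02,  3.95592581e-02,  4.98566487e-05]), 'position': array([ 0.24253459, -0.60248853,  0.21008103]), 'tool_rot': array([-3.08257535e+00, -5.97301266e-01,  6.74814556e-04]), 'ft_force': array([-1.18692253,  0.99390542, -0.86530082]), 'torque': array([ 0.01487321,  0.04048542, -0.0216694 ]), 'grip_force': 0.0, 'grip_width': 1.0006920267581303}
```

View pics/top0.png

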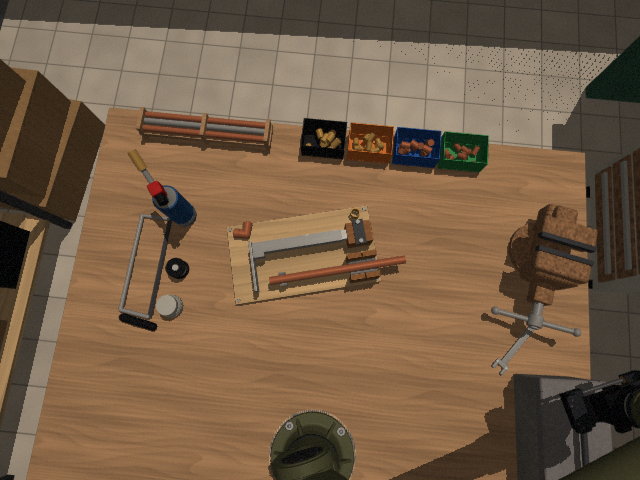

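View pics/side0.png

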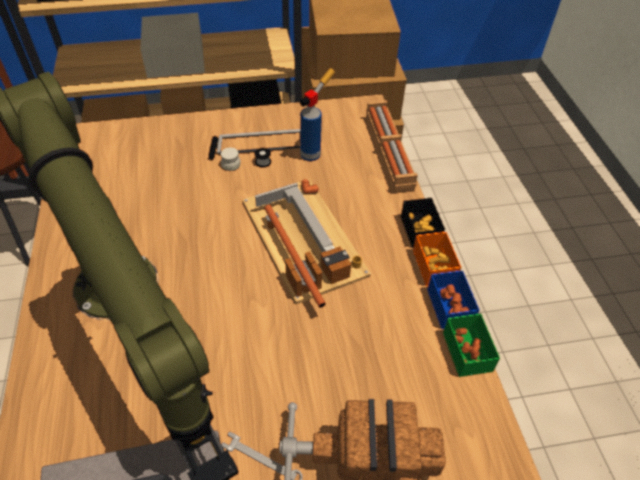

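The top view shows the board with corners at about (228,227), (367,207), (380,287) and (237,303). The stop plate is on the left (+y) at x≈254, and the pedestal is at (360,232). Next I'll enlarge the jig.

Run:
```python
import cv2
a=cv2.imread("pics/top0.png")[190:320,220:420]; cv2.imwrite("pics/t1.png",cv2.resize(a,None,fx=4,fy=4,interpolation=cv2.INTER_CUBIC))
a=cv2.imread("pics/side0.png")[170:315,235:385]; cv2.imwrite("pics/s1.png",cv2.resize(a,None,fx=4,fy=4,interpolation=cv2.INTER_CUBIC))
```

```text
(no output)
```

View pics/t1.png

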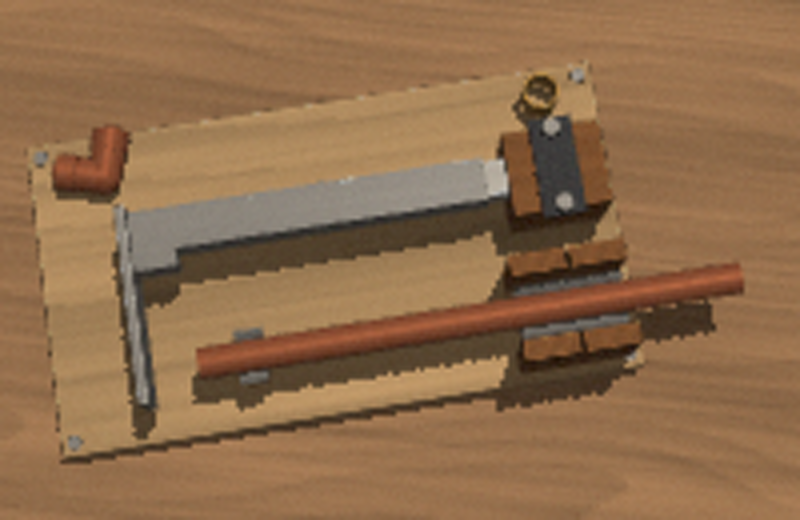

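View pics/s1.png

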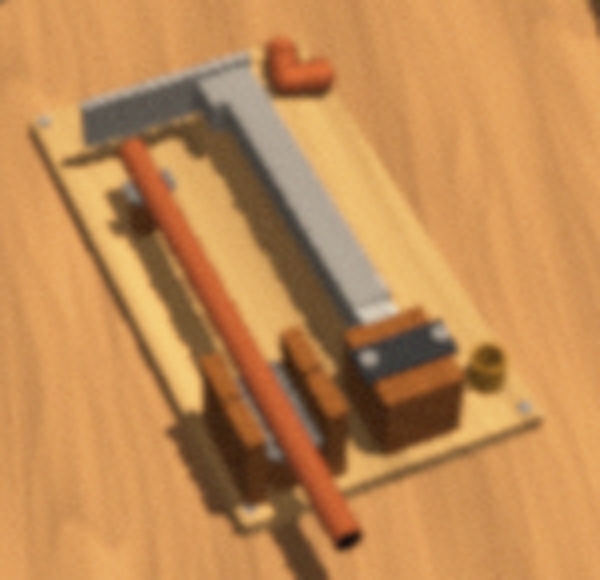

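The crop shows the button as a bright spot at top crop (345,181). The sleeve's rear end is at (483..490, 160..197), the plate's near end at (150,403), and the pipe ends at (200,361) and (742,278). I'll fit the jig pose from these in both views.

```bash
cat > fit.py <<'E'
import numpy as np
from bench import ctrl
from scipy.optimize import least_squares
cm={n:ctrl.camera_model(n) for n in("side","top")}
def proj(n,X):
    m=cm[n];c=m["R"]@X+m["t"];return np.array([m["fx"]*c[0]/c[2]+m["cx"],m["fy"]*c[1]/c[2]+m["cy"]])
off={"top":(220,190),"side":(235,170)}
# cam,u,v,(x,y,z mm), 'b' board 's' stop 'p' pipe ; y relative
P=[("top",27,150,140,210,18,'b'),("top",588,62,140,-210,18,'b'),("top",63,455,-90,210,18,'b'),
("side",35,122,-90,210,18,'b'),("side",540,420,140,-210,18,'b'),
("top",483,160,65,-115,80,'s'),("top",490,197,35,-115,80,'s'),("side",355,315,35,-115,80,'s'),("side",388,292,65,-115,80,'s'),
("top",155,401,-68,135,87,'s'),("side",85,105,-68,135,87,'s'),
("top",198,361,-45,190,65,'p'),("top",742,278,-45,-190,65,'p'),("side",345,540,-45,-190,65,'p'),("side",132,145,-45,190,65,'p'),
("top",503,137,85,-130,86,'b'),("top",520,217,15,-130,86,'b'),("top",610,200,15,-200,86,'b'),("side",345,352,15,-130,86,'b')]
def W(p,x,y,z,k):
    y=y/1000+(p[3] if k=='s' else p[4] if k=='p' else 0);x=x/1000
    c,s=np.cos(p[2]),np.sin(p[2]);return np.array([p[0]+c*x-s*y,p[1]+s*x+c*y,z/1000])
def res(p):
    return np.concatenate([proj(n,W(p,x,y,z,k))-(np.array([u,v])+.5)/4+.5-off[n] for n,u,v,x,y,z,k in P])
r=least_squares(res,[.6,0,.1,0,0],loss="soft_l1");p=r.x
if __name__=="__main__":
    print(p);print(np.round(res(p).reshape(-1,2),1).tolist())
    b=W(p,69.7,0,65,'s');print("button",b,"img(crop)",[(proj(n,b)-off[n])*4+1.5 for n in off])
    print("free",W(p,-45,-80,65,'b'),"pipe end",W(p,-45,190,65,'p'),"face",W(p,-45,135,65,'s'))
E
python3 fit.py
```

```text
[ 0.51641306  0.07800889  0.25677532  0.00150397 -0.08591768]
[[0.4, -1.2], [0.8, -0.3], [0.3, 0.5], [-0.9, -0.5], [1.6, -0.4], [-0.1, -0.7], [-0.0, 0.4], [-0.3, -0.9], [1.3, 1.5], [-1.4, -0.2], [0.1, 1.5], [-0.4, 0.5], [-1.1, 0.2], [0.6, 0.6], [-0.0, 1.6], [-0.3, -3.2], [-0.4, 1.1], [2.1, 1.5], [-1.8, -5.0]]
button [0.58344592 0.09716477 0.065     ] img(crop) [array([319.88664084, 180.43614882]), array([329.97228505, 198.635223  ])]
free [ 0.49320546 -0.01079656  0.065     ] pipe end [0.44645538 0.16725043 0.065     ] face [0.43822148 0.1986091  0.065     ]
```

The fit agrees to about 1 px (2–3 mm), and the gap from pipe to plate is 32 mm, which is within the stated range. Next is a helper that turns jig targets into tool-axis moves.

```bash
cat > go.py <<'E'
# usage: go.py s|p|b x y z(mm, jig frame; TCP)
import sys,numpy as np
from fit import *
from scipy.spatial.transform import Rotation as R
s=ctrl.get_state();T=R.from_rotvec(s["tool_rot"]);th=p[2]
J=R.from_euler('z',th)
f=J.inv().apply(s["ft_force"]);q=J.inv().apply(s["position"]-[p[0],p[1],0])*1e3
print("t",s["time"],"TCP jig mm",q.round(1),"stop-rel y",round(q[1]-p[3]*1e3,1),"F jig",f.round(2),"grip",s["grip_width"]*87,s["grip_force"])
if len(sys.argv)>4:
    x,y,z=map(float,sys.argv[2:5]);t=W(p,x,y,z,sys.argv[1])
    G=R.from_matrix(np.array([[np.sin(th)*-1,np.cos(th),0],[np.cos(th),np.sin(th),0],[0,0,-1]]).T)
    print("travel mm",(T.inv().apply(t-s["position"])*1e3).round(1),"turn deg",np.degrees((T.inv()*G).as_rotvec()).round(2),s["joint_positions"].round(2))
E
python3 go.py s 50 0 200
```

```text
t 0.1 TCP jig mm [-437.7 -588.6  210.1] stop-rel y -590.1 F jig [-0.9   1.26 -0.87] grip 87.06020632795733 0.0
travel mm [ 558.  -524.1   10.9] turn deg [-9.000e-02 -7.000e-02 -8.278e+01] [ 1.2   0.32 -0.07  1.45  0.02  1.37 -0.06]
```

Emit:
step_arm(
  commands=[
    {"travel": [0.558, -0.524, 0.011], "turn": [0, 0, -82.8]},
    {"travel": [0.558, -0.524, 0.011], "turn": [0, 0, -82.8]},
    {"travel": [0.558, -0.524, 0.011], "turn": [0, 0, -82.8]},
    {"travel": [0.558, -0.524, 0.011], "turn": [0, 0, -82.8]},
    {"travel": [0.558, -0.524, 0.011], "turn": [0, 0, -82.8]},
  ],
)

```text
time: 0.6
position: [0.3482, -0.374, 0.207]
tool_rot: [-2.646, -1.694, 0.0]
ft_force: [1.2, 0.8, -0.3]
grip_width: 1.001
grip_force: 0.0
```

```bash
python3 go.py s 50 0 200
```

```text
t 0.6 TCP jig mm [-277.5 -394.5  207. ] stop-rel y -396.0 F jig [ 1.32  0.48 -0.31] grip 87.05377299214389 0.0
travel mm [513.9   1.1   7. ] turn deg [-3.000e-02 -1.000e-02 -3.946e+01] [ 1.05  0.04 -0.29  1.79  0.01  1.32  0.33]
```

Emit:
step_arm(
  commands=[
    {"travel": [0.514, 0.001, 0.007], "turn": [0, 0, -39.5]},
    {"travel": [0.514, 0.001, 0.007], "turn": [0, 0, -39.5]},
    {"travel": [0.514, 0.001, 0.007], "turn": [0, 0, -39.5]},
    {"travel": [0.514, 0.001, 0.007], "turn": [0, 0, -39.5]},
    {"travel": [0.514, 0.001, 0.007], "turn": [0, 0, -39.5]},
  ],
)

```text
time: 1.1
position: [0.4546, -0.1481, 0.2039]
tool_rot: [1.919, 2.487, -0.001]
ft_force: [0.3, -0.2, 0.2]
grip_width: 0.999
grip_force: 0.0
```

```bash
python3 go.py s 50 0 200
```

```text
t 1.1 TCP jig mm [-117.3 -203.   203.9] stop-rel y -204.5 F jig [ 0.21 -0.25  0.19] grip 86.8738959044329 0.0
travel mm [204.6 167.1   3.8] turn deg [-0.01  0.03 -0.04] [ 0.81 -0.02 -0.54  1.85 -0.01  1.31  0.53]
```

Emit:
step_arm(
  commands=[
    {"travel": [0.205, 0.167, 0.004]},
    {"travel": [0.205, 0.167, 0.004]},
    {"travel": [0.205, 0.167, 0.004]},
    {"travel": [0.205, 0.167, 0.004]},
    {"travel": [0.205, 0.167, 0.004]},
  ],
)

```text
$.commands[0]: bad value
```

Emit:
step_arm(
  commands=[
    {"travel": [0.0, 0.0, 0.05]},
    {"travel": [0, 0, 0.1]},
    {"travel": [0, 0, 0.1]},
  ],
)

```text
$.commands[0]: bad value
```

```bash
python3 go.py s 50 0 60
python3 - <<'E'
from bench import ctrl
import cv2,numpy as np
a=ctrl.get_image("side")[150:300,250:400,::-1];b=ctrl.get_image("top")[170:320,220:370,::-1]
cv2.imwrite("pics/c1.png",np.hstack([cv2.resize(i,(400,400),interpolation=cv2.INTER_CUBIC) for i in(a,b)]))
E
```

```text
t 1.1 TCP jig mm [-117.3 -203.   203.9] stop-rel y -204.5 F jig [ 0.21 -0.25  0.19] grip 86.8738959044329 0.0
travel mm [204.7 167.2 143.8] turn deg [-0.01  0.03 -0.04] [ 0.81 -0.02 -0.54  1.85 -0.01  1.31  0.53]
```

View pics/c1.png

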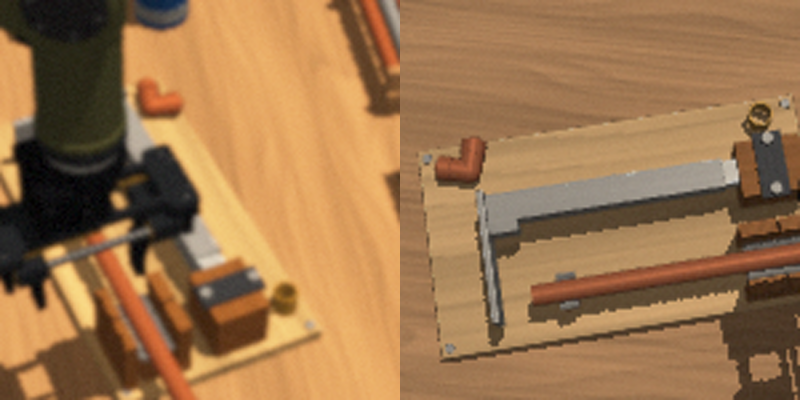

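The side view is partly hidden by the gripper. In the top view a light speck shows on the tube's far edge near panel (640–663,166), and it may be the button. I'll continue the move with explicit turns and check the speck numerically.

Emit:
step_arm(
  commands=[
    {"travel": [0.205, 0.167, 0.004], "turn": [0, 0, 0]},
    {"travel": [0.205, 0.167, 0.004], "turn": [0, 0, 0]},
    {"travel": [0.205, 0.167, 0.004], "turn": [0, 0, 0]},
    {"travel": [0.205, 0.167, 0.004], "turn": [0, 0, 0]},
    {"travel": [0.205, 0.167, 0.004], "turn": [0, 0, 0]},
  ],
)

```text
time: 1.7
position: [0.5596, 0.0778, 0.2001]
tool_rot: [1.927, 2.48, -0.001]
ft_force: [0.0, -0.3, -0.4]
grip_width: 1.002
grip_force: 0.0
```

```bash
python3 go.py s 50 0 60
python3 - <<'E'
import cv2,numpy as np
from fit import *
a=cv2.imread("pics/top0.png").astype(int)
for y in range(-60,31,3):
    row=[]
    for x in (61,64,66,68):
        u,v=proj("top",W(p,x,y,80 if x<65 else 65,'s'));row.append(a[int(round(v)),int(round(u))].tolist())
    print(y,row)
E
```

```text
t 1.7 TCP jig mm [ 41.7 -11.2 200.1] stop-rel y -12.7 F jig [-0.05 -0.34 -0.42] grip 87.21053999705633 0.0
travel mm [ 12.9   8.3 140.1] turn deg [-0.01  0.05 -0.41] [ 0.49  0.22 -0.77  1.66  0.16  1.33 -0.06]
-60 [[129, 139, 147], [113, 142, 162], [129, 139, 147], [113, 142, 162]]
-57 [[130, 141, 149], [115, 143, 163], [130, 141, 149], [115, 143, 163]]
-54 [[133, 144, 150], [131, 140, 148], [131, 140, 148], [109, 144, 172]]
-51 [[130, 141, 149], [130, 139, 147], [130, 139, 147], [130, 139, 147]]
-48 [[131, 141, 149], [129, 140, 148], [129, 140, 148], [129, 140, 148]]
-45 [[131, 141, 148], [121, 140, 156], [131, 141, 148], [116, 141, 162]]
-42 [[129, 139, 146], [116, 141, 162], [129, 139, 146], [116, 140, 163]]
-39 [[127, 137, 144], [113, 140, 162], [126, 136, 142], [113, 140, 162]]
-36 [[130, 140, 148], [127, 135, 144], [127, 135, 144], [108, 142, 172]]
-33 [[132, 142, 151], [127, 138, 144], [127, 138, 144], [127, 138, 144]]
-30 [[130, 140, 148], [127, 138, 144], [127, 138, 144], [127, 138, 144]]
-27 [[127, 137, 145], [123, 140, 156], [127, 137, 145], [123, 140, 156]]
-24 [[130, 139
[... 654 characters left out ...]
2], [127, 136, 144], [127, 136, 144], [104, 132, 153]]
6 [[126, 135, 141], [123, 132, 141], [123, 131, 141], [123, 131, 141]]
9 [[126, 135, 143], [115, 136, 149], [123, 132, 141], [123, 132, 141]]
12 [[124, 134, 143], [112, 140, 161], [124, 134, 143], [112, 140, 161]]
15 [[123, 132, 141], [112, 138, 159], [126, 134, 143], [112, 138, 159]]
18 [[128, 136, 144], [107, 140, 168], [125, 135, 141], [107, 140, 168]]
21 [[124, 135, 142], [126, 134, 141], [126, 134, 141], [101, 141, 176]]
24 [[124, 135, 142], [124, 133, 141], [124, 133, 141], [124, 133, 141]]
27 [[123, 132, 139], [117, 136, 153], [117, 136, 153], [117, 136, 153]]
30 [[124, 133, 141], [112, 139, 159], [124, 133, 141], [112, 139, 159]]
```

Emit:
step_arm(
  commands=[
    {"travel": [0.013, 0.008, 0.04], "turn": [0, 0, -0.4]},
    {"travel": [0.013, 0.008, 0.08], "turn": [0, 0, -0.4]},
    {"travel": [0.013, 0.008, 0.11], "turn": [0, 0, -0.4]},
    {"travel": [0.013, 0.008, 0.14], "turn": [0, 0, -0.4]},
    {"travel": [0.013, 0.008, 0.14], "turn": [0, 0, -0.4]},
  ],
)

```text
time: 2.2
position: [0.5597, 0.0901, 0.0557]
tool_rot: [-1.913, -2.483, 0.01]
ft_force: [-1.5, -0.0, -0.0]
grip_width: 1.002
grip_force: 0.0
```

Emit:
step_arm(
  commands=[
    {"travel": [0, 0, 0], "turn": [0, 0, 0]},
    {"travel": [0, 0, 0], "turn": [0, 0, 0]},
    {"travel": [0, 0, 0], "turn": [0, 0, 0]},
    {"travel": [0, 0, 0], "turn": [0, 0, 0]},
  ],
  gripper=0.45,
  force=3,
)

```text
time: 2.6
position: [0.5646, 0.0915, 0.0617]
tool_rot: [1.916, 2.487, 0.002]
ft_force: [0.1, -0.4, 0.6]
grip_width: 0.718
grip_force: 0.0
```

```bash
python3 go.py s 50 0 60
```

```text
t 2.6 TCP jig mm [50.   0.9 61.7] stop-rel y -0.6 F jig [ 0.02 -0.44  0.64] grip 62.505640025526745 0.0
travel mm [ 0.6 -0.   1.7] turn deg [0.14 0.05 0.07] [ 0.42  0.37 -0.74  1.8   0.28  1.08 -0.16]
```

Emit:
step_arm(
  commands=[
    {"travel": [0, 0, 0.002], "turn": [0, 0, 0]},
    {"travel": [0, 0, 0.002], "turn": [0, 0, 0]},
    {"travel": [0, 0, 0.002], "turn": [0, 0, 0]},
    {"travel": [0, 0, 0.002], "turn": [0, 0, 0]},
    {"travel": [0, 0, 0.002], "turn": [0, 0, 0]},
  ],
  gripper=0.45,
)

```text
time: 3.1
position: [0.5635, 0.0916, 0.0582]
tool_rot: [-1.917, -2.489, 0.0]
ft_force: [-0.3, 0.6, 0.6]
grip_width: 0.455
grip_force: 0.0
```

Emit:
step_arm(
  commands=[
    {"travel": [0, 0, 0], "turn": [0, 0, 0]},
    {"travel": [0, 0, 0], "turn": [0, 0, 0]},
    {"travel": [0, 0, 0], "turn": [0, 0, 0]},
    {"travel": [0, 0, 0], "turn": [0, 0, 0]},
  ],
  gripper=0.2,
)

```text
time: 3.5
position: [0.5643, 0.0918, 0.0585]
tool_rot: [1.916, 2.488, 0.002]
ft_force: [2.4, 1.0, -0.9]
grip_width: 0.341
grip_force: 3.8
```

```bash
python3 go.py s 50 0 60
```

```text
t 3.5 TCP jig mm [49.8  1.1 58.5] stop-rel y -0.4 F jig [ 2.61  0.36 -0.85] grip 29.68707945328307 3.7576642096973956
travel mm [ 0.4  0.2 -1.5] turn deg [0.09 0.   0.1 ] [ 0.42  0.37 -0.74  1.8   0.28  1.07 -0.16]
```

Emit:
step_arm(
  commands=[
    {"travel": [0, 0, 0], "turn": [0, 0, 0]},
    {"travel": [0, 0, 0], "turn": [0, 0, 0]},
    {"travel": [0, 0, 0], "turn": [0, 0, 0]},
  ],
  gripper=0.37,
)

```text
time: 3.8
position: [0.5633, 0.0915, 0.0584]
tool_rot: [-1.917, -2.489, 0.001]
ft_force: [-0.5, -0.1, 2.7]
grip_width: 0.369
grip_force: 1.3
```

```bash
python3 go.py s 50 0 60
```

```text
t 3.8 TCP jig mm [48.8  1.2 58.4] stop-rel y -0.3 F jig [-0.55  0.05  2.67] grip 32.107113927788724 1.2910572811961174
travel mm [ 0.3  1.2 -1.6] turn deg [-0.03  0.01  0.09] [ 0.42  0.37 -0.74  1.8   0.28  1.07 -0.16]
```

Emit:
step_arm(
  commands=[
    {"travel": [0, 0, 0], "turn": [0, 0, 0]},
    {"travel": [0, 0, 0], "turn": [0, 0, 0]},
  ],
  gripper=0.37,
)

```text
time: 4.0
position: [0.5633, 0.0915, 0.0583]
tool_rot: [-1.917, -2.489, 0.001]
ft_force: [-0.6, 0.1, 3.4]
grip_width: 0.37
grip_force: 1.5
```

Emit:
step_arm(
  commands=[
    {"travel": [0, 0, 0], "turn": [0, 0, 0]},
    {"travel": [0, 0, 0], "turn": [0, 0, 0]},
    {"travel": [0, 0, 0], "turn": [0, 0, 0]},
  ],
  gripper=0.48,
)

```text
time: 4.3
position: [0.5633, 0.0914, 0.0578]
tool_rot: [-1.917, -2.489, 0.001]
ft_force: [0.3, 0.2, -0.6]
grip_width: 0.469
grip_force: 0.0
```

Emit:
step_arm(
  commands=[
    {"travel": [-0.018, 0, 0], "turn": [0, 0, 0]},
    {"travel": [-0.018, 0, 0], "turn": [0, 0, 0]},
  ],
)

```text
time: 4.5
position: [0.5686, 0.0714, 0.0578]
tool_rot: [1.92, 2.485, -0.002]
ft_force: [-0.9, -0.6, 0.6]
grip_width: 0.481
grip_force: 0.0
```

Emit:
step_arm(
  commands=[
    {"travel": [0, 0, 0], "turn": [0, 0, 0]},
    {"travel": [0, 0, 0], "turn": [0, 0, 0]},
    {"travel": [0, 0, 0], "turn": [0, 0, 0]},
  ],
  gripper=0.37,
)

```text
time: 4.8
position: [0.5679, 0.075, 0.0582]
tool_rot: [-1.915, -2.49, -0.0]
ft_force: [0.3, 0.2, 0.3]
grip_width: 0.381
grip_force: 0.0
```

Emit:
step_arm(
  commands=[
    {"travel": [0, 0, 0], "turn": [0, 0, 0]},
    {"travel": [0, 0, 0], "turn": [0, 0, 0]},
  ],
  gripper=0.37,
)

```text
time: 5.0
position: [0.5681, 0.0745, 0.0583]
tool_rot: [1.916, 2.49, 0.0]
ft_force: [1.0, -0.8, -0.0]
grip_width: 0.376
grip_force: 0.0
```

The button is felt at the fitted hole position: 1.4 N at 32 mm opening, against nothing 18 mm behind. I'll return there, pinch, and pull slowly.

Emit:
step_arm(
  commands=[
    {"travel": [0, 0, 0], "turn": [0, 0, 0]},
    {"travel": [0.018, 0.001, 0], "turn": [0, 0, 0]},
    {"travel": [0.018, 0.001, 0], "turn": [0, 0, 0]},
    {"travel": [0.018, 0.001, 0], "turn": [0, 0, 0]},
  ],
  gripper=0.5,
)

```text
time: 5.4
position: [0.5645, 0.0919, 0.0583]
tool_rot: [1.915, 2.49, -0.0]
ft_force: [0.6, 1.4, -0.1]
grip_width: 0.498
grip_force: 0.0
```

Emit:
step_arm(
  commands=[
    {"travel": [0, 0, 0], "turn": [0, 0, 0]},
    {"travel": [0, 0, 0], "turn": [0, 0, 0]},
    {"travel": [0, 0, 0], "turn": [0, 0, 0]},
    {"travel": [0, 0, 0], "turn": [0, 0, 0]},
    {"travel": [0, 0, 0], "turn": [0, 0, 0]},
  ],
  gripper=0.2,
  force=25,
)

```text
time: 5.9
position: [0.5645, 0.091, 0.0582]
tool_rot: [1.917, 2.488, -0.002]
ft_force: [0.2, -2.0, 1.8]
grip_width: 0.336
grip_force: 25.3
```

```bash
python3 go.py s 50 0 60
```

```text
t 5.9 TCP jig mm [49.8  0.3 58.2] stop-rel y -1.2 F jig [-0.31 -2.02  1.78] grip 29.233613857485064 25.289222225546837
travel mm [ 1.2  0.2 -1.8] turn deg [-0.03  0.05  0.06] [ 0.41  0.37 -0.73  1.8   0.28  1.08 -0.16]
```

Emit:
step_arm(
  commands=[
    {"travel": [0.001, 0, 0], "turn": [0, 0, 0]},
    {"travel": [0.002, 0, 0], "turn": [0, 0, 0]},
    {"travel": [0.003, 0, 0], "turn": [0, 0, 0]},
  ],
)

```text
time: 6.2
position: [0.5642, 0.092, 0.0582]
tool_rot: [1.917, 2.486, -0.004]
ft_force: [0.7, -8.0, 1.1]
grip_width: 0.338
grip_force: 25.8
```

```bash
python3 go.py
```

```text
t 6.2 TCP jig mm [49.8  1.4 58.2] stop-rel y -0.1 F jig [-1.33 -7.94  1.11] grip 29.38980693067321 25.816064961254597
```

Force is rising (8 N) while the tool has moved 1.1 mm. I'll pull a little further.

Emit:
step_arm(
  commands=[
    {"travel": [0.001, 0, 0], "turn": [0, 0, 0]},
    {"travel": [0.002, 0, 0], "turn": [0, 0, 0]},
    {"travel": [0.002, 0, 0], "turn": [0, 0, 0]},
  ],
)

```text
time: 6.5
position: [0.5641, 0.0922, 0.0582]
tool_rot: [1.917, 2.484, -0.006]
ft_force: [1.1, -9.3, 1.7]
grip_width: 0.343
grip_force: 25.9
```

```bash
python3 go.py
```

```text
t 6.5 TCP jig mm [49.8  1.6 58.2] stop-rel y 0.1 F jig [-1.25 -9.28  1.74] grip 29.85437871338693 25.872921980917454
```

Emit:
step_arm(
  commands=[
    {"travel": [0.001, 0, 0], "turn": [0, 0, 0]},
    {"travel": [0.0015, 0, 0], "turn": [0, 0, 0]},
    {"travel": [0.0015, 0, 0], "turn": [0, 0, 0]},
  ],
)

```text
time: 6.8
position: [0.5641, 0.0923, 0.0582]
tool_rot: [1.917, 2.482, -0.008]
ft_force: [0.8, -11.5, 1.4]
grip_width: 0.343
grip_force: 25.9
```

```bash
python3 go.py
```

```text
t 6.8 TCP jig mm [49.8  1.7 58.2] stop-rel y 0.2 F jig [ -2.14 -11.32   1.37] grip 29.880145708915204 25.916124545037746
```

Emit:
step_arm(
  commands=[
    {"travel": [0.001, 0, 0], "turn": [0, 0, 0]},
    {"travel": [0.001, 0, 0], "turn": [0, 0, 0]},
  ],
)

```text
time: 7.0
position: [0.5641, 0.0924, 0.0582]
tool_rot: [1.917, 2.481, -0.009]
ft_force: [1.2, -13.7, 1.8]
grip_width: 0.345
grip_force: 25.9
```

```bash
python3 go.py
```

```text
t 7.0 TCP jig mm [49.8  1.8 58.2] stop-rel y 0.3 F jig [ -2.35 -13.52   1.75] grip 29.97216149422107 25.91281447559595
```

Emit:
step_arm(
  commands=[
    {"travel": [0.0008, 0, 0], "turn": [0, 0, 0]},
    {"travel": [0.0008, 0, 0], "turn": [0, 0, 0]},
  ],
)

```text
time: 7.2
position: [0.5641, 0.0925, 0.0582]
tool_rot: [1.917, 2.48, -0.01]
ft_force: [1.1, -14.4, 2.5]
grip_width: 0.341
grip_force: 25.9
```

```bash
python3 go.py; python3 -c "
from bench import ctrl
s=ctrl.get_state();print(s['torque'],s['ft_force'])"
```

```text
t 7.2 TCP jig mm [49.8  1.9 58.2] stop-rel y 0.4 F jig [ -2.6  -14.16   2.51] grip 29.62785966522771 25.94504825770855
[-3.02772889 -0.56899867  0.1922558 ] [  1.0792087  -14.35781273   2.50595727]
```

The stop hasn't slipped at 14 N, so I won't force it. The pad may only be touching the dome's flank, so I'll release and feel on either side to find the button's centre.

Emit:
step_arm(
  commands=[
    {"travel": [-0.002, 0, 0], "turn": [0, 0, 0]},
    {"travel": [-0.005, 0, 0], "turn": [0, 0, 0]},
    {"travel": [-0.005, 0, 0], "turn": [0, 0, 0]},
  ],
)

```text
time: 7.5
position: [0.5642, 0.0922, 0.0582]
tool_rot: [1.918, 2.486, -0.004]
ft_force: [-0.1, -7.2, 2.0]
grip_width: 0.343
grip_force: 25.9
```

Emit:
step_arm(
  commands=[
    {"travel": [0, 0, 0], "turn": [0, 0, 0]},
    {"travel": [0, 0, 0], "turn": [0, 0, 0]},
    {"travel": [0.01, 0, 0], "turn": [0, 0, 0]},
    {"travel": [0.01, 0, 0], "turn": [0, 0, 0]},
  ],
  gripper=0.5,
  force=3,
)

```text
time: 7.9
position: [0.5603, 0.1079, 0.0583]
tool_rot: [-1.912, -2.491, -0.002]
ft_force: [-0.8, 0.9, 0.2]
grip_width: 0.489
grip_force: 0.0
```

Emit:
step_arm(
  commands=[
    {"travel": [0, 0, 0], "turn": [0, 0, 0]},
    {"travel": [0, 0, 0], "turn": [0, 0, 0]},
    {"travel": [0, 0, 0], "turn": [0, 0, 0]},
    {"travel": [0, 0, 0], "turn": [0, 0, 0]},
  ],
  gripper=0.37,
)

```text
time: 8.3
position: [0.5612, 0.1044, 0.0582]
tool_rot: [1.917, 2.489, -0.0]
ft_force: [0.1, -0.0, -0.7]
grip_width: 0.376
grip_force: 0.0
```

```bash
python3 go.py s 50 0 60
```

```text
t 8.3 TCP jig mm [50.  14.2 58.2] stop-rel y 12.7 F jig [ 0.12 -0.07 -0.65] grip 32.71229193873507 0.0
travel mm [-12.7  -0.   -1.8] turn deg [-0.    0.01  0.07] [ 0.4   0.37 -0.74  1.8   0.28  1.07 -0.19]
```

No contact at +12.7 or at −17, so the button is near −2, under the middle of the pad. I'll pinch there again, more firmly, and pull a bit harder. The sleeve's own friction adds to the 6–12 N.

Emit:
step_arm(
  commands=[
    {"travel": [0, 0, 0], "turn": [0, 0, 0]},
    {"travel": [-0.014, 0, -0.002], "turn": [0, 0, 0]},
    {"travel": [-0.014, 0, -0.002], "turn": [0, 0, 0]},
    {"travel": [-0.014, 0, -0.002], "turn": [0, 0, 0]},
  ],
  gripper=0.5,
)

```text
time: 8.7
position: [0.565, 0.09, 0.0603]
tool_rot: [1.919, 2.487, -0.0]
ft_force: [0.3, -0.2, 0.3]
grip_width: 0.494
grip_force: 0.0
```

Emit:
step_arm(
  commands=[
    {"travel": [0, 0, 0], "turn": [0, 0, 0]},
    {"travel": [0, 0, 0], "turn": [0, 0, 0]},
    {"travel": [0, 0, 0], "turn": [0, 0, 0]},
    {"travel": [0, 0, 0], "turn": [0, 0, 0]},
  ],
  gripper=0.2,
  force=30,
)

```text
time: 9.1
position: [0.5644, 0.0913, 0.0602]
tool_rot: [-1.916, -2.489, 0.001]
ft_force: [-1.5, 0.9, 0.1]
grip_width: 0.339
grip_force: 30.0
```

```bash
python3 go.py s 50 0 60
```

```text
t 9.1 TCP jig mm [49.8  0.7 60.2] stop-rel y -0.8 F jig [-1.2   1.21  0.14] grip 29.497264925146734 30.000300742685795
travel mm [0.8 0.2 0.2] turn deg [-0.03  0.    0.12] [ 0.42  0.37 -0.74  1.8   0.28  1.08 -0.16]
```

Emit:
step_arm(
  commands=[
    {"travel": [0.001, 0, 0], "turn": [0, 0, 0]},
    {"travel": [0.0025, 0, 0], "turn": [0, 0, 0]},
    {"travel": [0.004, 0, 0], "turn": [0, 0, 0]},
    {"travel": [0.005, 0, 0], "turn": [0, 0, 0]},
  ],
)

```text
time: 9.5
position: [0.5643, 0.0918, 0.0602]
tool_rot: [1.917, 2.484, -0.006]
ft_force: [1.3, -9.6, 0.2]
grip_width: 0.339
grip_force: 30.0
```

```bash
python3 go.py s 50 0 60
```

```text
t 9.5 TCP jig mm [49.8  1.2 60.2] stop-rel y -0.3 F jig [-1.16 -9.63  0.17] grip 29.49095377421763 30.014266334474087
travel mm [0.3 0.2 0.2] turn deg [-0.04  0.32 -0.02] [ 0.41  0.37 -0.73  1.8   0.28  1.08 -0.17]
```

Emit:
step_arm(
  commands=[
    {"travel": [0.0008, 0, 0], "turn": [0, 0, 0]},
    {"travel": [0.0016, 0, 0], "turn": [0, 0, 0]},
    {"travel": [0.0016, 0, 0], "turn": [0, 0, 0]},
  ],
)

```text
time: 9.8
position: [0.5642, 0.0919, 0.0602]
tool_rot: [1.917, 2.482, -0.008]
ft_force: [1.6, -10.0, 2.0]
grip_width: 0.336
grip_force: 30.0
```

Emit:
step_arm(
  commands=[
    {"travel": [0.0006, 0, 0], "turn": [0, 0, 0]},
    {"travel": [0.0012, 0, 0], "turn": [0, 0, 0]},
    {"travel": [0.0012, 0, 0], "turn": [0, 0, 0]},
  ],
)

```text
time: 10.1
position: [0.5642, 0.092, 0.0602]
tool_rot: [1.917, 2.481, -0.009]
ft_force: [2.3, -11.7, 0.4]
grip_width: 0.341
grip_force: 30.0
```

```bash
python3 go.py s 50 0 60
```

```text
t 10.1 TCP jig mm [49.8  1.4 60.2] stop-rel y -0.1 F jig [ -0.78 -11.93   0.42] grip 29.65343144640006 30.028714276850224
travel mm [0.1 0.2 0.2] turn deg [-0.04  0.48 -0.11] [ 0.41  0.37 -0.73  1.8   0.29  1.08 -0.17]
```

Emit:
step_arm(
  commands=[
    {"travel": [0.0008, 0, 0], "turn": [0, 0, 0]},
    {"travel": [0.0016, 0, 0], "turn": [0, 0, 0]},
    {"travel": [0.0016, 0, 0], "turn": [0, 0, 0]},
  ],
)

```text
time: 10.4
position: [0.5642, 0.0922, 0.0602]
tool_rot: [1.917, 2.479, -0.01]
ft_force: [2.8, -13.9, 1.2]
grip_width: 0.341
grip_force: 30.0
```

Emit:
step_arm(
  commands=[
    {"travel": [0.0005, 0, 0], "turn": [0, 0, 0]},
    {"travel": [0.001, 0, 0], "turn": [0, 0, 0]},
  ],
)

```text
time: 10.6
position: [0.5642, 0.0922, 0.0602]
tool_rot: [1.917, 2.478, -0.012]
ft_force: [3.2, -16.5, 1.4]
grip_width: 0.337
grip_force: 30.0
```

```bash
python3 go.py s 50 0 60
```

```text
t 10.6 TCP jig mm [49.8  1.6 60.2] stop-rel y 0.1 F jig [ -1.1  -16.75   1.38] grip 29.31043048896289 30.045526586472988
travel mm [-0.1  0.2  0.2] turn deg [-0.04  0.64 -0.18] [ 0.4   0.37 -0.73  1.8   0.29  1.08 -0.18]
```

It still isn't slipping at 16.7 N, so I'm stopping. My earlier feel tests were ambiguous because the pad may have been on the wall. I'll redo one cleanly, with the gripper half open and only the far finger pressing in −x.

Emit:
step_arm(
  commands=[
    {"travel": [-0.004, 0, 0], "turn": [0, 0, 0]},
    {"travel": [-0.0085, 0, 0], "turn": [0, 0, 0]},
    {"travel": [-0.0085, 0, 0], "turn": [0, 0, 0]},
  ],
)

```text
time: 10.9
position: [0.5644, 0.0915, 0.0602]
tool_rot: [1.918, 2.487, -0.002]
ft_force: [-0.9, -4.9, 0.8]
grip_width: 0.34
grip_force: 30.0
```

Emit:
step_arm(
  commands=[
    {"travel": [0, 0, 0], "turn": [0, 0, 0]},
    {"travel": [0, 0, 0], "turn": [0, 0, 0]},
    {"travel": [0, 0, 0], "turn": [0, 0, 0]},
    {"travel": [0, 0, 0], "turn": [0, 0, 0]},
  ],
  gripper=0.5,
)

```text
time: 11.3
position: [0.5641, 0.094, 0.0603]
tool_rot: [-1.915, -2.49, -0.001]
ft_force: [-0.1, -0.1, 0.1]
grip_width: 0.492
grip_force: 0.0
```

```bash
python3 go.py s 50 -2 60
```

```text
t 11.3 TCP jig mm [50.2  3.4 60.3] stop-rel y 1.9 F jig [-0.15 -0.09  0.08] grip 42.81661948118399 0.0
travel mm [-3.9 -0.2  0.3] turn deg [ 0.02 -0.04  0.15] [ 0.41  0.37 -0.74  1.8   0.28  1.08 -0.16]
```

Emit:
step_arm(
  commands=[
    {"travel": [0, -0.002, 0], "turn": [0, 0, 0]},
    {"travel": [0, -0.005, 0], "turn": [0, 0, 0]},
    {"travel": [0, -0.005, 0], "turn": [0, 0, 0]},
    {"travel": [0, -0.005, 0], "turn": [0, 0, 0]},
  ],
)

```text
time: 11.7
position: [0.5593, 0.0916, 0.0603]
tool_rot: [1.917, 2.489, -0.0]
ft_force: [-1.2, 0.7, 0.4]
grip_width: 0.504
grip_force: 0.0
```

```bash
python3 go.py s 50 -2 60
```

```text
t 11.7 TCP jig mm [44.9  2.2 60.3] stop-rel y 0.7 F jig [-1.02  0.95  0.41] grip 43.874966525714484 0.0
travel mm [-2.7  5.1  0.3] turn deg [0.   0.01 0.09] [ 0.42  0.36 -0.74  1.81  0.27  1.07 -0.16]
```

Emit:
step_arm(
  commands=[
    {"travel": [0, -0.0015, 0], "turn": [0, 0, 0]},
    {"travel": [0, -0.0015, 0], "turn": [0, 0, 0]},
    {"travel": [0, -0.0015, 0], "turn": [0, 0, 0]},
  ],
)

```text
time: 12.0
position: [0.5579, 0.0913, 0.0602]
tool_rot: [1.917, 2.489, -0.0]
ft_force: [0.4, 0.6, -0.2]
grip_width: 0.498
grip_force: 0.0
```

```bash
python3 go.py s 50 -2 60;python3 - <<'E'
from bench import ctrl
import cv2,numpy as np
b=ctrl.get_image("top")[190:290,240:390,::-1]
cv2.imwrite("pics/c2.png",cv2.resize(b,(800,533),interpolation=cv2.INTER_CUBIC))
E
python3 go.py
```

```text
t 12.0 TCP jig mm [43.5  2.3 60.2] stop-rel y 0.8 F jig [ 0.5   0.5  -0.21] grip 43.28405463557285 0.0
travel mm [-2.8  6.5  0.2] turn deg [0.   0.01 0.09] [ 0.42  0.36 -0.74  1.82  0.27  1.07 -0.16]
t 12.05 TCP jig mm [43.6  2.3 60.3] stop-rel y 0.8 F jig [-0.12 -0.05  0.83] grip 43.374241966508635 0.0
```

View pics/c2.png

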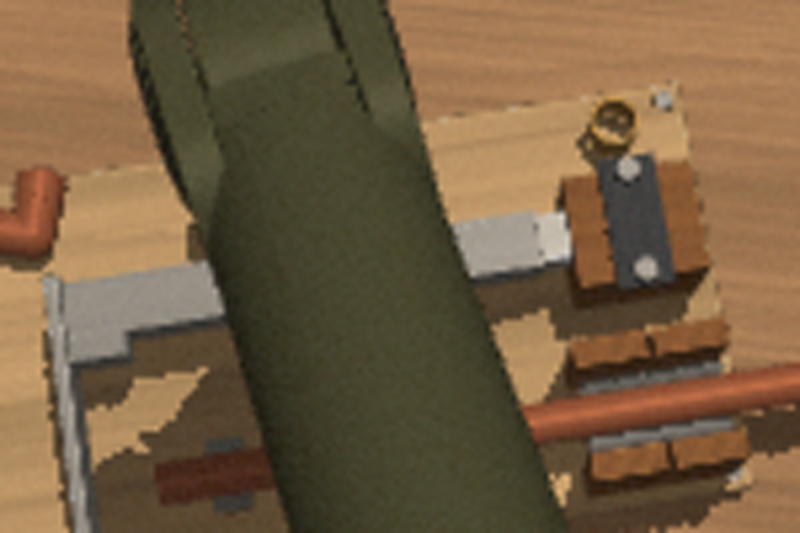

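The view shows the stop unmoved. The far finger, with its pad about 0.4 mm off the wall, feels no button here. I'll check where the wall itself is by pressing slightly further.

Emit:
step_arm(
  commands=[
    {"travel": [0, -0.001, 0], "turn": [0, 0, 0]},
    {"travel": [0, -0.002, 0], "turn": [0, 0, 0]},
    {"travel": [0, -0.003, 0], "turn": [0, 0, 0]},
    {"travel": [0, -0.003, 0], "turn": [0, 0, 0]},
  ],
)

```text
time: 12.45
position: [0.5574, 0.0912, 0.0606]
tool_rot: [1.915, 2.487, 0.007]
ft_force: [7.1, 2.1, -5.2]
grip_width: 0.503
grip_force: 3.7
```

```bash
python3 go.py s 50 -2 60
```

```text
t 12.45 TCP jig mm [43.   2.4 60.6] stop-rel y 0.9 F jig [ 7.46  0.25 -5.19] grip 43.76832640648931 3.6745659727603197
travel mm [-2.9  7.   0.7] turn deg [ 0.32 -0.02  0.1 ] [ 0.43  0.35 -0.74  1.82  0.27  1.07 -0.16]
```

The wall is where expected, at pad x≈64.8. Now the same test on the near side.

Emit:
step_arm(
  commands=[
    {"travel": [0, 0.006, 0], "turn": [0, 0, 0]},
    {"travel": [0, 0.012, 0], "turn": [0, 0, 0]},
    {"travel": [0, 0.0145, 0], "turn": [0, 0, 0]},
    {"travel": [0, 0.0145, 0], "turn": [0, 0, 0]},
  ],
)

```text
time: 12.85
position: [0.5691, 0.0944, 0.0601]
tool_rot: [-1.916, -2.489, 0.0]
ft_force: [0.3, 0.7, -0.0]
grip_width: 0.5
grip_force: 0.0
```

```bash
python3 go.py s 50 -2 60
```

```text
t 12.85 TCP jig mm [55.2  2.5 60.1] stop-rel y 1.0 F jig [ 0.46  0.62 -0.01] grip 43.5369310533461 0.0
travel mm [-3.  -5.2  0.1] turn deg [-0.03 -0.02  0.1 ] [ 0.41  0.38 -0.73  1.79  0.29  1.08 -0.17]
```

No contact on the near side either. I'll back the arm out along −y so the top camera can see the button area again and compare it with the start.

Emit:
step_arm(
  commands=[
    {"travel": [0, -0.004, -0.05], "turn": [0, 0, 0]},
    {"travel": [0, -0.004, -0.1], "turn": [0, 0, 0]},
    {"travel": [-0.05, -0.004, -0.1], "turn": [0, 0, 0]},
    {"travel": [-0.1, -0.004, -0.1], "turn": [0, 0, 0]},
    {"travel": [-0.15, -0.004, -0.1], "turn": [0, 0, 0]},
  ],
)

```text
time: 13.35
position: [0.6038, -0.0533, 0.1611]
tool_rot: [1.914, 2.489, -0.001]
ft_force: [0.7, 0.3, -0.4]
grip_width: 0.496
grip_force: 0.0
```

Emit:
step_arm(
  commands=[
    {"travel": [-0.04, -0.0, 0], "turn": [0, 0, 0]},
    {"travel": [-0.04, 0, 0], "turn": [0, 0, 0]},
  ],
)

```text
time: 13.55
position: [0.6138, -0.0999, 0.1593]
tool_rot: [1.93, 2.477, -0.006]
ft_force: [-0.4, 0.5, -0.1]
grip_width: 0.496
grip_force: 0.0
```

```bash
python3 - <<'E'
from bench import ctrl
import cv2,numpy as np
n=[ctrl.get_image("top")[:,:,::-1] for _ in range(4)]
cv2.imwrite("pics/top2.png",n[0])
o=cv2.imread("pics/top0.png"); m=np.mean(n,0).astype(np.uint8)
f=lambda a:cv2.resize(a[222:258,245:345],(800,288),interpolation=cv2.INTER_NEAREST)
cv2.imwrite("pics/c3.png",np.vstack([f(o),f(m)]))
E
python3 go.py
```

```text
t 13.75 TCP jig mm [  51.5 -185.7  160.2] stop-rel y -187.2 F jig [-0.42  0.41 -0.07] grip 43.33607365093671 0.0
```

View pics/c3.png

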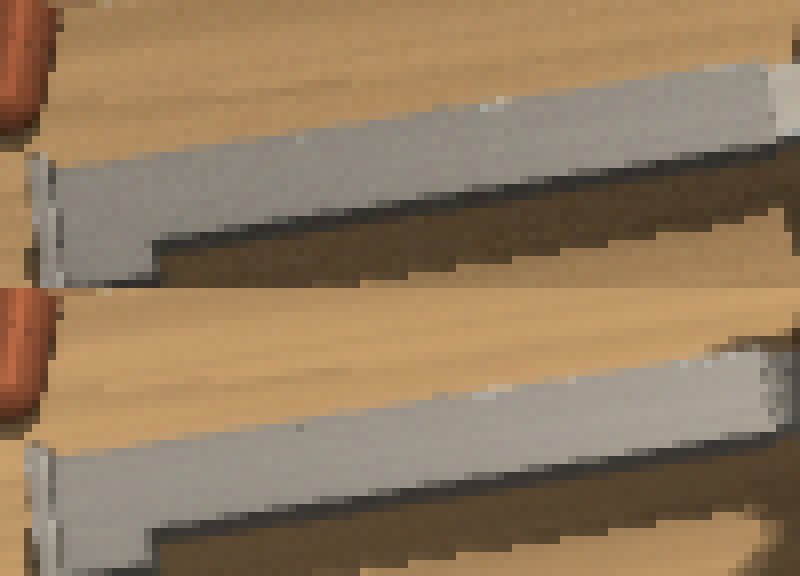

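The speck at panel (490,103), pixel (306,235), is unchanged in both pictures. It sits about 18 mm behind where I pinched and looks like the button, so I'll feel exactly there with the far finger.

Emit:
step_arm(
  commands=[
    {"travel": [0.05, 0, 0], "turn": [0, 0, 0]},
    {"travel": [0.1, 0, 0], "turn": [0, 0, 0]},
    {"travel": [0.15, 0, 0], "turn": [0, 0, 0]},
    {"travel": [0.17, 0, 0.04], "turn": [0, 0, 0]},
    {"travel": [0.17, 0, 0.07], "turn": [0, 0, 0]},
  ],
)

```text
time: 14.25
position: [0.5684, 0.0816, 0.0905]
tool_rot: [1.903, 2.499, 0.003]
ft_force: [0.9, 0.3, -0.4]
grip_width: 0.501
grip_force: 0.0
```

```bash
python3 go.py s 52 -18 60
```

```text
t 14.25 TCP jig mm [51.1 -9.8 90.5] stop-rel y -11.3 F jig [ 0.98  0.02 -0.45] grip 43.60505186328992 0.0
travel mm [-6.8  0.7 30.4] turn deg [ 0.12 -0.06  0.73] [ 0.45  0.34 -0.75  1.77  0.25  1.13 -0.11]
```

Emit:
step_arm(
  commands=[
    {"travel": [0, 0, 0], "turn": [0, 0, 0]},
    {"travel": [0, 0, 0.015], "turn": [0, 0, 0]},
    {"travel": [0, 0, 0.03], "turn": [0, 0, 0]},
    {"travel": [0, 0, 0.03], "turn": [0, 0, 0]},
  ],
)

```text
time: 14.65
position: [0.5693, 0.0731, 0.0587]
tool_rot: [-1.917, -2.487, 0.003]
ft_force: [0.5, -0.1, -0.2]
grip_width: 0.503
grip_force: 0.0
```

```bash
python3 go.py s 52 -18 60
```

```text
t 14.65 TCP jig mm [ 49.9 -18.2  58.7] stop-rel y -19.7 F jig [ 0.5  -0.24 -0.24] grip 43.78984083782181 0.0
travel mm [ 1.7  2.1 -1.3] turn deg [-0.15 -0.02  0.04] [ 0.44  0.38 -0.73  1.79  0.28  1.08 -0.13]
```

Emit:
step_arm(
  commands=[
    {"travel": [0, -0.004, 0], "turn": [0, 0, 0]},
    {"travel": [0, -0.0075, 0], "turn": [0, 0, 0]},
    {"travel": [0, -0.0075, 0], "turn": [0, 0, 0]},
    {"travel": [0, -0.0075, 0], "turn": [0, 0, 0]},
  ],
)

```text
time: 15.05
position: [0.5634, 0.0718, 0.0608]
tool_rot: [1.917, 2.488, 0.001]
ft_force: [-0.2, -0.0, -0.5]
grip_width: 0.503
grip_force: 0.0
```

```bash
python3 go.py s 52 -18 60
```

```text
t 15.05 TCP jig mm [ 43.8 -18.   60.8] stop-rel y -19.5 F jig [-0.21  0.03 -0.45] grip 43.78506109386475 0.0
travel mm [1.5 8.2 0.8] turn deg [0.06 0.03 0.07] [ 0.45  0.36 -0.73  1.81  0.27  1.07 -0.12]
```

There's no dome at −19 either, so the speck is only a highlight. The button may be sitting pressed in, with the hole edge resting on it after my pull. I'll grip the tube ahead of the hole and ease the stop back and forth with small forces to feel its play.

Emit:
step_arm(
  commands=[
    {"travel": [0, 0.006, 0], "turn": [0, 0, 0]},
    {"travel": [0.03, 0.006, 0], "turn": [0, 0, 0]},
    {"travel": [0.058, 0.006, 0], "turn": [0, 0, 0]},
    {"travel": [0.058, 0.006, 0], "turn": [0, 0, 0]},
    {"travel": [0.058, 0.006, 0], "turn": [0, 0, 0]},
  ],
)

```text
time: 15.55
position: [0.5543, 0.1304, 0.0604]
tool_rot: [1.914, 2.491, 0.0]
ft_force: [0.3, -0.6, -0.3]
grip_width: 0.502
grip_force: 0.0
```

Emit:
step_arm(
  commands=[
    {"travel": [0, 0, 0], "turn": [0, 0, 0]},
    {"travel": [0, 0, 0], "turn": [0, 0, 0]},
    {"travel": [0, 0, 0], "turn": [0, 0, 0]},
    {"travel": [0, 0, 0], "turn": [0, 0, 0]},
  ],
  gripper=0.2,
  force=12,
)

```text
time: 15.95
position: [0.5545, 0.1284, 0.0602]
tool_rot: [1.918, 2.487, -0.001]
ft_force: [1.9, -1.1, -1.0]
grip_width: 0.34
grip_force: 12.0
```

```bash
python3 go.py
```

```text
t 15.95 TCP jig mm [49.6 39.  60.2] stop-rel y 37.5 F jig [ 1.56 -1.54 -0.98] grip 29.610741429080093 11.996428370475769
```

Emit:
step_arm(
  commands=[
    {"travel": [-0.001, 0, 0], "turn": [0, 0, 0]},
    {"travel": [-0.002, 0, 0], "turn": [0, 0, 0]},
    {"travel": [-0.003, 0, 0], "turn": [0, 0, 0]},
  ],
)

```text
time: 16.25
position: [0.5547, 0.1277, 0.0602]
tool_rot: [-1.916, -2.489, -0.002]
ft_force: [1.7, 2.5, -3.5]
grip_width: 0.343
grip_force: 12.0
```

```bash
python3 go.py
```

```text
t 16.25 TCP jig mm [49.6 38.3 60.2] stop-rel y 36.8 F jig [ 2.26  1.94 -3.51] grip 29.80548729106816 11.994381844997406
```

Emit:
step_arm(
  commands=[
    {"travel": [-0.0015, 0, 0], "turn": [0, 0, 0]},
    {"travel": [-0.003, 0, 0], "turn": [0, 0, 0]},
    {"travel": [-0.003, 0, 0], "turn": [0, 0, 0]},
  ],
)

```text
time: 16.55
position: [0.5553, 0.1255, 0.0602]
tool_rot: [-1.915, -2.489, -0.003]
ft_force: [0.9, 5.2, -2.8]
grip_width: 0.345
grip_force: 12.0
```

```bash
python3 go.py
```

```text
t 16.55 TCP jig mm [49.7 36.1 60.2] stop-rel y 34.6 F jig [ 2.16  4.85 -2.84] grip 29.97378088985424 11.994889676570892
```

Emit:
step_arm(
  commands=[
    {"travel": [0.003, 0, 0], "turn": [0, 0, 0]},
    {"travel": [0.006, 0, 0], "turn": [0, 0, 0]},
    {"travel": [0.008, 0, 0], "turn": [0, 0, 0]},
    {"travel": [0.008, 0, 0], "turn": [0, 0, 0]},
  ],
)

```text
time: 16.95
position: [0.5544, 0.1287, 0.0602]
tool_rot: [1.917, 2.485, -0.004]
ft_force: [4.1, -4.1, -2.9]
grip_width: 0.34
grip_force: 12.0
```

```bash
python3 go.py
```

```text
t 16.95 TCP jig mm [49.6 39.4 60.2] stop-rel y 37.8 F jig [ 2.91 -4.96 -2.92] grip 29.555954285223226 11.996710896492004
```

The stop moves over about 3 mm with ±5 N. I'll centre it at about 37.5, release, and feel for the dome again.

Emit:
step_arm(
  commands=[
    {"travel": [-0.003, 0, 0], "turn": [0, 0, 0]},
    {"travel": [-0.005, 0, 0], "turn": [0, 0, 0]},
    {"travel": [-0.005, 0, 0], "turn": [0, 0, 0]},
  ],
)

```text
time: 17.25
position: [0.5548, 0.1274, 0.0602]
tool_rot: [-1.916, -2.489, -0.001]
ft_force: [3.1, 2.5, -5.9]
grip_width: 0.349
grip_force: 12.0
```

```bash
python3 go.py
```

```text
t 17.25 TCP jig mm [49.6 38.  60.2] stop-rel y 36.5 F jig [ 3.67  1.64 -5.86] grip 30.405274061978407 11.994092613458633
```

Emit:
step_arm(
  commands=[
    {"travel": [0, 0, 0], "turn": [0, 0, 0]},
    {"travel": [0, 0, 0], "turn": [0, 0, 0]},
    {"travel": [0, 0, 0], "turn": [0, 0, 0]},
    {"travel": [0, 0, 0], "turn": [0, 0, 0]},
  ],
  gripper=0.5,
)

```text
time: 17.65
position: [0.5547, 0.1265, 0.0604]
tool_rot: [1.917, 2.489, -0.001]
ft_force: [-0.1, -0.0, 0.5]
grip_width: 0.491
grip_force: 0.0
```

```bash
python3 go.py s 50 -1 60
```

```text
t 17.65 TCP jig mm [49.3 37.2 60.4] stop-rel y 35.7 F jig [-0.14  0.03  0.48] grip 42.71488817474788 0.0
travel mm [-36.7   0.6   0.4] turn deg [-0.02  0.03  0.09] [ 0.37  0.37 -0.75  1.81  0.28  1.08 -0.23]
```

Emit:
step_arm(
  commands=[
    {"travel": [-0.02, 0.001, 0], "turn": [0, 0, 0]},
    {"travel": [-0.037, 0.001, 0], "turn": [0, 0, 0]},
    {"travel": [-0.037, 0.001, 0], "turn": [0, 0, 0]},
    {"travel": [-0.037, -0.004, 0], "turn": [0, 0, 0]},
    {"travel": [-0.037, -0.0055, 0], "turn": [0, 0, 0]},
  ],
)

```text
time: 18.15
position: [0.5579, 0.0907, 0.0602]
tool_rot: [-1.914, -2.49, 0.0]
ft_force: [-0.3, -0.3, 0.1]
grip_width: 0.499
grip_force: 0.0
```

Emit:
step_arm(
  commands=[
    {"travel": [0, 0, 0], "turn": [0, 0, 0]},
    {"travel": [0, 0, 0], "turn": [0, 0, 0]},
  ],
)

```text
time: 18.35
position: [0.5587, 0.0903, 0.0604]
tool_rot: [1.915, 2.49, 0.0]
ft_force: [0.6, 0.6, -0.2]
grip_width: 0.502
grip_force: 0.0
```

```bash
python3 go.py s 50 -1 60
```

```text
t 18.35 TCP jig mm [44.   1.2 60.4] stop-rel y -0.3 F jig [ 0.72  0.38 -0.16] grip 43.708572808244426 0.0
travel mm [-0.7  6.   0.4] turn deg [0.01 0.   0.17] [ 0.42  0.36 -0.74  1.81  0.27  1.07 -0.16]
```

There's still no dome proud at the hole, so the button may already be under the edge. I'll grip ahead of the hole and pull gently to see whether the stop runs.

Emit:
step_arm(
  commands=[
    {"travel": [0, 0.006, 0], "turn": [0, 0, 0]},
    {"travel": [0.02, 0.006, 0], "turn": [0, 0, 0]},
    {"travel": [0.038, 0.006, 0], "turn": [0, 0, 0]},
    {"travel": [0.038, 0.006, 0], "turn": [0, 0, 0]},
  ],
)

```text
time: 18.75
position: [0.5545, 0.1314, 0.0605]
tool_rot: [-1.91, -2.493, -0.003]
ft_force: [-0.1, 0.6, -0.2]
grip_width: 0.497
grip_force: 0.0
```

Emit:
step_arm(
  commands=[
    {"travel": [0, 0, 0], "turn": [0, 0, 0]},
    {"travel": [0, 0, 0], "turn": [0, 0, 0]},
    {"travel": [0, 0, 0], "turn": [0, 0, 0]},
    {"travel": [0, 0, 0], "turn": [0, 0, 0]},
  ],
  gripper=0.2,
  force=12,
)

```text
time: 19.15
position: [0.5551, 0.1262, 0.0601]
tool_rot: [1.918, 2.487, -0.002]
ft_force: [-0.7, -1.6, 0.8]
grip_width: 0.344
grip_force: 12.0
```

```bash
python3 go.py
```

```text
t 19.15 TCP jig mm [49.7 36.8 60.1] stop-rel y 35.3 F jig [-1.11 -1.4   0.79] grip 29.95681118021352 11.99788123369217
```

Emit:
step_arm(
  commands=[
    {"travel": [0.001, 0, 0], "turn": [0, 0, 0]},
    {"travel": [0.002, 0, 0], "turn": [0, 0, 0]},
    {"travel": [0.003, 0, 0], "turn": [0, 0, 0]},
    {"travel": [0.004, 0, 0], "turn": [0, 0, 0]},
  ],
)

```text
time: 19.55
position: [0.5547, 0.1277, 0.0601]
tool_rot: [1.917, 2.484, -0.006]
ft_force: [0.1, -9.1, 0.2]
grip_width: 0.339
grip_force: 12.0
```

```bash
python3 go.py
```

```text
t 19.55 TCP jig mm [49.7 38.3 60.1] stop-rel y 36.8 F jig [-2.24 -8.81  0.23] grip 29.498455986035292 12.000826746225357
```

The stop is blocked at 8.8 N, so the button really is up in its hole but not where I pressed. I'll relax and feel along the rest of the wall with the far finger.

Emit:
step_arm(
  commands=[
    {"travel": [-0.0035, 0, 0], "turn": [0, 0, 0]},
    {"travel": [-0.0035, 0, 0], "turn": [0, 0, 0]},
  ],
)

```text
time: 19.75
position: [0.5548, 0.1273, 0.0601]
tool_rot: [1.918, 2.488, -0.002]
ft_force: [-0.9, -3.7, 0.6]
grip_width: 0.342
grip_force: 12.0
```

Emit:
step_arm(
  commands=[
    {"travel": [0, 0, 0], "turn": [0, 0, 0]},
    {"travel": [0, 0, 0], "turn": [0, 0, 0]},
    {"travel": [0, 0, 0], "turn": [0, 0, 0]},
    {"travel": [0, -0.003, 0], "turn": [0, 0, 0]},
    {"travel": [0, -0.0055, 0], "turn": [0, 0, 0]},
  ],
  gripper=0.5,
)

```text
time: 20.25
position: [0.5492, 0.1273, 0.0602]
tool_rot: [-1.916, -2.489, -0.0]
ft_force: [0.9, 0.0, -0.6]
grip_width: 0.497
grip_force: 0.0
```

Emit:
step_arm(
  commands=[
    {"travel": [0, -0.0005, 0], "turn": [0, 0, 0]},
    {"travel": [0, -0.0005, 0], "turn": [0, 0, 0]},
  ],
)

```text
time: 20.45
position: [0.549, 0.1267, 0.0603]
tool_rot: [1.917, 2.489, -0.0]
ft_force: [0.0, -0.7, -1.4]
grip_width: 0.503
grip_force: 0.0
```

```bash
python3 go.py
```

```text
t 20.45 TCP jig mm [43.8 38.8 60.3] stop-rel y 37.3 F jig [-0.13 -0.65 -1.37] grip 43.73592414220406 0.0
```

Nothing there either. Height is what I haven't varied. The only contact I've felt, an upward push of 3 N, came at TCP z≈58, so I'll repeat the press at the hole with the tool lower.

Emit:
step_arm(
  commands=[
    {"travel": [0, 0.006, 0], "turn": [0, 0, 0]},
    {"travel": [-0.02, 0.006, 0.005], "turn": [0, 0, 0]},
    {"travel": [-0.038, 0.006, 0.009], "turn": [0, 0, 0]},
    {"travel": [-0.038, 0.006, 0.009], "turn": [0, 0, 0]},
    {"travel": [-0.038, 0.003, 0.009], "turn": [0, 0, 0]},
  ],
)

```text
time: 20.95
position: [0.562, 0.0904, 0.0511]
tool_rot: [-1.919, -2.487, -0.001]
ft_force: [3.8, -1.0, -1.3]
grip_width: 0.495
grip_force: 1.5
```

Emit:
step_arm(
  commands=[
    {"travel": [0, -0.003, 0], "turn": [0, 0, 0]},
    {"travel": [0, -0.003, 0], "turn": [0, 0, 0]},
    {"travel": [0, -0.003, 0], "turn": [0, 0, 0]},
  ],
)

```text
time: 21.25
position: [0.5591, 0.0905, 0.0516]
tool_rot: [1.915, 2.489, 0.001]
ft_force: [2.7, -1.0, -1.6]
grip_width: 0.503
grip_force: 1.3
```

```bash
python3 go.py
```

```text
t 21.25 TCP jig mm [44.5  1.2 51.6] stop-rel y -0.3 F jig [ 2.35 -1.69 -1.59] grip 43.78102706320867 1.2835133448243141
```

Contact at last: +2.4 to 3.8 N with the TCP at z=51.6. The dome is at the fitted hole and the pads sit higher on the fingers than I assumed. I'll go lower, to z≈47, and pinch there.

Emit:
step_arm(
  commands=[
    {"travel": [0, 0.006, 0], "turn": [0, 0, 0]},
    {"travel": [0, 0.006, 0.005], "turn": [0, 0, 0]},
    {"travel": [0, 0.006, 0.005], "turn": [0, 0, 0]},
  ],
)

```text
time: 21.55
position: [0.5635, 0.0919, 0.0453]
tool_rot: [-1.915, -2.488, 0.002]
ft_force: [-0.3, 0.1, 0.3]
grip_width: 0.495
grip_force: 0.0
```

Emit:
step_arm(
  commands=[
    {"travel": [0, 0, 0], "turn": [0, 0, 0]},
    {"travel": [0, 0, 0], "turn": [0, 0, 0]},
    {"travel": [0, 0, 0], "turn": [0, 0, 0]},
    {"travel": [0, 0, 0], "turn": [0, 0, 0]},
  ],
  gripper=0.2,
  force=25,
)

```text
time: 21.95
position: [0.5643, 0.0918, 0.0462]
tool_rot: [-1.916, -2.489, 0.0]
ft_force: [0.1, 1.3, -0.4]
grip_width: 0.339
grip_force: 25.0
```

```bash
python3 go.py
```

```text
t 21.95 TCP jig mm [49.8  1.1 46.2] stop-rel y -0.4 F jig [ 0.45  1.26 -0.38] grip 29.53164078784825 24.996665644284803
```

Emit:
step_arm(
  commands=[
    {"travel": [0.001, 0, 0], "turn": [0, 0, 0]},
    {"travel": [0.002, 0, 0], "turn": [0, 0, 0]},
    {"travel": [0.003, 0, 0], "turn": [0, 0, 0]},
    {"travel": [0.004, 0, 0], "turn": [0, 0, 0]},
  ],
)

```text
time: 22.35
position: [0.5639, 0.0931, 0.0462]
tool_rot: [1.917, 2.486, -0.003]
ft_force: [2.5, -6.3, -0.7]
grip_width: 0.342
grip_force: 25.0
```

```bash
python3 go.py
```

```text
t 22.35 TCP jig mm [49.8  2.5 46.2] stop-rel y 1.0 F jig [ 0.76 -6.76 -0.73] grip 29.744798116124493 25.007899434567662
```

Emit:
step_arm(
  commands=[
    {"travel": [0.001, 0, 0], "turn": [0, 0, 0]},
    {"travel": [0.002, 0, 0], "turn": [0, 0, 0]},
    {"travel": [0.002, 0, 0], "turn": [0, 0, 0]},
  ],
)

```text
time: 22.65
position: [0.5637, 0.0939, 0.0462]
tool_rot: [1.917, 2.485, -0.005]
ft_force: [1.7, -8.3, -0.2]
grip_width: 0.337
grip_force: 25.0
```

```bash
python3 go.py
```

```text
t 22.65 TCP jig mm [49.8  3.3 46.2] stop-rel y 1.8 F jig [-0.5  -8.47 -0.22] grip 29.294657595197787 25.012107272195863
```

The stop is now yielding further than before (2.2 mm at 8.5 N). I'll keep going gently.

Emit:
step_arm(
  commands=[
    {"travel": [0.001, 0, 0], "turn": [0, 0, 0]},
    {"travel": [0.002, 0, 0], "turn": [0, 0, 0]},
    {"travel": [0.002, 0, 0], "turn": [0, 0, 0]},
  ],
)

```text
time: 22.95
position: [0.5636, 0.0943, 0.0462]
tool_rot: [1.918, 2.483, -0.006]
ft_force: [1.8, -10.1, 0.6]
grip_width: 0.343
grip_force: 25.0
```

```bash
python3 go.py
```

```text
t 22.95 TCP jig mm [49.8  3.8 46.2] stop-rel y 2.3 F jig [ -0.79 -10.25   0.61] grip 29.79989934936951 25.014585071912734
```

Emit:
step_arm(
  commands=[
    {"travel": [0.001, 0, 0], "turn": [0, 0, 0]},
    {"travel": [0.0015, 0, 0], "turn": [0, 0, 0]},
    {"travel": [0.0015, 0, 0], "turn": [0, 0, 0]},
  ],
)

```text
time: 23.25
position: [0.5624, 0.0989, 0.0462]
tool_rot: [1.918, 2.487, -0.003]
ft_force: [0.3, -4.4, 0.1]
grip_width: 0.343
grip_force: 25.0
```

```bash
python3 go.py
```

```text
t 23.25 TCP jig mm [49.8  8.5 46.2] stop-rel y 7.0 F jig [-0.82 -4.35  0.1 ] grip 29.87619032326181 25.001859790936578
```

It slipped under the edge: 7 mm out, running at 4.4 N. I'll draw on with a lighter grip.

Emit:
step_arm(
  commands=[
    {"travel": [0.004, 0, 0], "turn": [0, 0, 0]},
    {"travel": [0.008, 0, 0], "turn": [0, 0, 0]},
    {"travel": [0.012, 0, 0], "turn": [0, 0, 0]},
    {"travel": [0.016, 0, 0], "turn": [0, 0, 0]},
    {"travel": [0.02, 0, 0], "turn": [0, 0, 0]},
  ],
  force=14,
)

```text
time: 23.75
position: [0.5571, 0.1185, 0.0462]
tool_rot: [1.917, 2.487, -0.003]
ft_force: [0.7, -5.7, -0.1]
grip_width: 0.348
grip_force: 14.0
```

```bash
python3 go.py
```

```text
t 23.75 TCP jig mm [49.7 28.8 46.2] stop-rel y 27.3 F jig [-0.75 -5.69 -0.06] grip 30.285602142293488 14.000275286980468
```

Emit:
step_arm(
  commands=[
    {"travel": [0.0012, 0, 0], "turn": [0, 0, 0]},
    {"travel": [0.0024, 0, 0], "turn": [0, 0, 0]},
    {"travel": [0.0036, 0, 0], "turn": [0, 0, 0]},
  ],
)

```text
time: 24.05
position: [0.556, 0.1229, 0.0462]
tool_rot: [1.917, 2.488, -0.002]
ft_force: [-0.9, -5.2, 0.6]
grip_width: 0.346
grip_force: 14.0
```

Emit:
step_arm(
  commands=[
    {"travel": [0.0012, 0, 0], "turn": [0, 0, 0]},
    {"travel": [0.0024, 0, 0], "turn": [0, 0, 0]},
  ],
)

```text
time: 24.25
position: [0.555, 0.1264, 0.0462]
tool_rot: [-1.916, -2.488, 0.0]
ft_force: [-1.4, -3.7, 1.9]
grip_width: 0.337
grip_force: 14.0
```

Emit:
step_arm(
  commands=[
    {"travel": [0.0012, 0, 0], "turn": [0, 0, 0]},
    {"travel": [0.0024, 0, 0], "turn": [0, 0, 0]},
  ],
)

```text
time: 24.45
position: [0.5543, 0.1291, 0.0462]
tool_rot: [-1.915, -2.489, 0.0]
ft_force: [-2.9, -2.4, 1.1]
grip_width: 0.344
grip_force: 14.0
```

```bash
python3 go.py
```

```text
t 24.45 TCP jig mm [49.6 39.8 46.2] stop-rel y 38.3 F jig [-3.42 -1.55  1.06] grip 29.926740858366426 13.99426354924799
```

The force has dropped to 1.5 N, so the button may be rising into the next hole. From here I'll take very small steps.

Emit:
step_arm(
  commands=[
    {"travel": [0.001, 0, 0], "turn": [0, 0, 0]},
    {"travel": [0.001, 0, 0], "turn": [0, 0, 0]},
  ],
)

```text
time: 24.65
position: [0.5542, 0.1296, 0.0462]
tool_rot: [-1.916, -2.489, 0.0]
ft_force: [-3.2, -2.6, 2.2]
grip_width: 0.343
grip_force: 14.0
```

```bash
python3 go.py
```

```text
t 24.65 TCP jig mm [49.7 40.3 46.2] stop-rel y 38.8 F jig [-3.76 -1.67  2.24] grip 29.845338807830863 13.994465223513544
```

Emit:
step_arm(
  commands=[
    {"travel": [0.001, 0, 0], "turn": [0, 0, 0]},
    {"travel": [0.001, 0, 0], "turn": [0, 0, 0]},
  ],
)

```text
time: 24.85
position: [0.5541, 0.1302, 0.0462]
tool_rot: [-1.916, -2.489, 0.001]
ft_force: [-3.6, -3.4, 2.0]
grip_width: 0.342
grip_force: 14.0
```

```bash
python3 go.py
```

```text
t 24.85 TCP jig mm [49.6 40.9 46.2] stop-rel y 39.4 F jig [-4.36 -2.36  2.  ] grip 29.747565986990455 13.99481313459546
```

Emit:
step_arm(
  commands=[
    {"travel": [0.001, 0, 0], "turn": [0, 0, 0]},
    {"travel": [0.001, 0, 0], "turn": [0, 0, 0]},
    {"travel": [0.001, 0, 0], "turn": [0, 0, 0]},
  ],
)

```text
time: 25.15
position: [0.5538, 0.131, 0.0462]
tool_rot: [-1.916, -2.489, 0.001]
ft_force: [-4.0, -3.4, 3.7]
grip_width: 0.344
grip_force: 14.0
```

```bash
python3 go.py
```

```text
t 25.15 TCP jig mm [49.6 41.8 46.2] stop-rel y 40.3 F jig [-4.7  -2.26  3.68] grip 29.922814293689378 13.995200973877218
```

Emit:
step_arm(
  commands=[
    {"travel": [0.001, 0, 0], "turn": [0, 0, 0]},
    {"travel": [0.001, 0, 0], "turn": [0, 0, 0]},
    {"travel": [0.001, 0, 0], "turn": [0, 0, 0]},
  ],
)

```text
time: 25.45
position: [0.5537, 0.1312, 0.0461]
tool_rot: [1.917, 2.489, -0.002]
ft_force: [-4.3, -3.4, 3.7]
grip_width: 0.344
grip_force: 14.0
```

```bash
python3 go.py
```

```text
t 25.45 TCP jig mm [49.6 42.  46.1] stop-rel y 40.5 F jig [-5.01 -2.18  3.67] grip 29.945528004693674 13.996632645244063
```

Emit:
step_arm(
  commands=[
    {"travel": [0.001, 0, 0], "turn": [0, 0, 0]},
    {"travel": [0.001, 0, 0], "turn": [0, 0, 0]},
    {"travel": [0.001, 0, 0], "turn": [0, 0, 0]},
  ],
)

```text
time: 25.75
position: [0.5537, 0.1313, 0.0462]
tool_rot: [1.917, 2.487, -0.003]
ft_force: [-3.5, -5.4, 3.5]
grip_width: 0.342
grip_force: 14.0
```

```bash
python3 go.py
```

```text
t 25.75 TCP jig mm [49.6 42.1 46.2] stop-rel y 40.6 F jig [-4.76 -4.33  3.5 ] grip 29.734963993552515 13.998827672920697
```

It's blocked at 41 mm drawn out, with force rising, so the button has caught in the next hole. I'll ease off, release, and feel that the dome stands proud.

Emit:
step_arm(
  commands=[
    {"travel": [-0.001, 0.001, 0], "turn": [0, 0, 0]},
    {"travel": [-0.003, 0.002, 0], "turn": [0, 0, 0]},
    {"travel": [-0.003, 0.002, 0], "turn": [0, 0, 0]},
  ],
)

```text
time: 26.05
position: [0.5538, 0.131, 0.0461]
tool_rot: [-1.914, -2.487, 0.006]
ft_force: [-10.5, -3.1, 9.2]
grip_width: 0.346
grip_force: 14.0
```

Emit:
step_arm(
  commands=[
    {"travel": [0, 0, 0], "turn": [0, 0, 0]},
    {"travel": [0, 0, 0], "turn": [0, 0, 0]},
    {"travel": [0, 0, 0], "turn": [0, 0, 0]},
    {"travel": [0, 0, 0], "turn": [0, 0, 0]},
  ],
  gripper=0.5,
)

```text
time: 26.45
position: [0.5572, 0.1312, 0.0465]
tool_rot: [1.916, 2.489, 0.003]
ft_force: [0.2, 0.3, -0.1]
grip_width: 0.491
grip_force: 0.0
```

```bash
python3 go.py s 50 -1 47
```

```text
t 26.45 TCP jig mm [52.9 41.1 46.5] stop-rel y 39.6 F jig [ 0.24  0.23 -0.11] grip 42.71721934963277 0.0
travel mm [-40.6  -3.   -0.6] turn deg [ 0.11 -0.04  0.1 ] [ 0.35  0.39 -0.74  1.81  0.3   1.05 -0.25]
```

Emit:
step_arm(
  commands=[
    {"travel": [-0.02, 0, 0], "turn": [0, 0, 0]},
    {"travel": [-0.04, 0, 0], "turn": [0, 0, 0]},
    {"travel": [-0.04, 0, 0], "turn": [0, 0, 0]},
    {"travel": [-0.04, -0.004, 0], "turn": [0, 0, 0]},
    {"travel": [-0.04, -0.0075, 0], "turn": [0, 0, 0]},
  ],
)

```text
time: 26.95
position: [0.5595, 0.0911, 0.0464]
tool_rot: [1.915, 2.49, 0.002]
ft_force: [3.3, -0.8, -0.9]
grip_width: 0.499
grip_force: 1.3
```

Emit:
step_arm(
  commands=[
    {"travel": [0, 0, 0], "turn": [0, 0, 0]},
    {"travel": [0, 0, 0], "turn": [0, 0, 0]},
  ],
)

```text
time: 27.15
position: [0.5595, 0.091, 0.0465]
tool_rot: [1.915, 2.49, 0.002]
ft_force: [3.0, 1.1, -1.6]
grip_width: 0.5
grip_force: 1.2
```

```bash
python3 go.py s 50 -1 47
```

```text
t 27.15 TCP jig mm [45.   1.6 46.5] stop-rel y 0.1 F jig [ 3.16  0.36 -1.64] grip 43.53323667205049 1.2376035377383232
travel mm [-1.1  5.  -0.5] turn deg [ 0.08 -0.01  0.16] [ 0.42  0.38 -0.73  1.82  0.29  1.05 -0.17]
```

The dome stands proud (3 N at pad x 66.8), so stage one is done. Now I'll go over to the pipe.

Emit:
step_arm(
  commands=[
    {"travel": [0, 0.006, 0], "turn": [0, 0, 0]},
    {"travel": [0, 0.006, -0.045], "turn": [0, 0, 0]},
    {"travel": [0, 0.006, -0.085], "turn": [0, 0, 0]},
    {"travel": [-0.03, -0.03, -0.085], "turn": [0, 0, 0]},
    {"travel": [-0.06, -0.065, -0.085], "turn": [0, 0, 0]},
  ],
)

```text
time: 27.65
position: [0.5122, 0.0167, 0.1327]
tool_rot: [1.911, 2.493, 0.003]
ft_force: [-0.0, -1.9, -0.0]
grip_width: 0.499
grip_force: 0.0
```

Emit:
step_arm(
  commands=[
    {"travel": [-0.022, -0.027, 0], "turn": [0, 0, 0]},
    {"travel": [-0.022, -0.027, 0], "turn": [0, 0, 0]},
    {"travel": [-0.022, -0.027, 0], "turn": [0, 0, 0]},
  ],
)

```text
time: 27.95
position: [0.4912, -0.013, 0.1315]
tool_rot: [1.919, 2.487, -0.0]
ft_force: [1.1, 1.3, -0.3]
grip_width: 0.497
grip_force: 0.0
```

```bash
python3 go.py b -45 -80 52
```

```text
t 27.95 TCP jig mm [-47.5 -81.7 131.5] stop-rel y -83.2 F jig [ 1.38  0.98 -0.32] grip 43.21183555172637 0.0
travel mm [ 1.7  2.5 79.5] turn deg [-0.    0.02  0.  ] [ 0.68  0.08 -0.73  1.92  0.06  1.16  0.18]
```

Emit:
step_arm(
  commands=[
    {"travel": [0, 0.002, 0], "turn": [0, 0, 0]},
    {"travel": [0, 0.002, 0.03], "turn": [0, 0, 0]},
    {"travel": [0, 0.002, 0.06], "turn": [0, 0, 0]},
    {"travel": [0, 0.002, 0.08], "turn": [0, 0, 0]},
    {"travel": [0, 0.002, 0.08], "turn": [0, 0, 0]},
  ],
)

```text
time: 28.45
position: [0.4913, -0.0101, 0.0486]
tool_rot: [-1.909, -2.487, 0.002]
ft_force: [-0.6, 0.6, -0.4]
grip_width: 0.503
grip_force: 0.0
```

Emit:
step_arm(
  commands=[
    {"travel": [0, 0, 0], "turn": [0, 0, 0]},
    {"travel": [0, 0, 0], "turn": [0, 0, 0]},
  ],
)

```text
time: 28.65
position: [0.4947, -0.0114, 0.0525]
tool_rot: [1.914, 2.489, 0.002]
ft_force: [0.4, 0.4, 0.2]
grip_width: 0.499
grip_force: 0.0
```

```bash
python3 go.py b -45.2 -80 52
```

```text
t 28.65 TCP jig mm [-43.7 -81.   52.5] stop-rel y -82.5 F jig [0.48 0.25 0.23] grip 43.45026538890647 0.0
travel mm [ 1.  -1.5  0.5] turn deg [0.12 0.02 0.16] [ 0.65  0.2  -0.73  1.99  0.16  1.01  0.1 ]
```

Emit:
step_arm(
  commands=[
    {"travel": [0, -0.001, 0], "turn": [0, 0, 0]},
    {"travel": [0, -0.001, 0], "turn": [0, 0, 0]},
    {"travel": [0, -0.001, 0], "turn": [0, 0, 0]},
    {"travel": [0, -0.001, 0], "turn": [0, 0, 0]},
    {"travel": [0, -0.001, 0], "turn": [0, 0, 0]},
  ],
  gripper=0.1,
  force=7,
)

```text
time: 29.15
position: [0.4936, -0.0124, 0.0519]
tool_rot: [1.915, 2.487, 0.003]
ft_force: [2.1, 0.1, 1.3]
grip_width: 0.25
grip_force: 7.0
```

```bash
python3 go.py b -45.2 -80 52
```

```text
t 29.15 TCP jig mm [-45.  -81.7  51.9] stop-rel y -83.2 F jig [ 2.06 -0.41  1.35] grip 21.774919815254865 7.000678181648254
travel mm [ 1.7 -0.2 -0.1] turn deg [0.16 0.04 0.09] [ 0.65  0.2  -0.73  1.99  0.15  1.    0.11]
```

The pipe is gripped (21.8 mm). The expected gap is about 72 mm, so I'll slide 60 mm and then feel for the plate.

Emit:
step_arm(
  commands=[
    {"travel": [0.006, 0, 0], "turn": [0, 0, 0]},
    {"travel": [0.014, 0, 0], "turn": [0, 0, 0]},
    {"travel": [0.022, 0, 0], "turn": [0, 0, 0]},
    {"travel": [0.028, 0, 0], "turn": [0, 0, 0]},
    {"travel": [0.03, 0, 0], "turn": [0, 0, 0]},
  ],
)

```text
time: 29.65
position: [0.4857, 0.0172, 0.0519]
tool_rot: [1.914, 2.488, 0.002]
ft_force: [5.3, -2.9, 3.1]
grip_width: 0.246
grip_force: 7.0
```

```bash
python3 go.py
```

```text
t 29.65 TCP jig mm [-45.2 -51.   51.9] stop-rel y -52.5 F jig [ 4.36 -4.17  3.08] grip 21.417493309249625 6.9993956387043
```

Emit:
step_arm(
  commands=[
    {"travel": [0.006, 0, 0], "turn": [0, 0, 0]},
    {"travel": [0.014, 0, 0], "turn": [0, 0, 0]},
    {"travel": [0.022, 0, 0], "turn": [0, 0, 0]},
    {"travel": [0.028, 0, 0], "turn": [0, 0, 0]},
    {"travel": [0.03, 0, 0], "turn": [0, 0, 0]},
  ],
)

```text
time: 30.15
position: [0.478, 0.0459, 0.0519]
tool_rot: [1.914, 2.488, 0.002]
ft_force: [5.5, -2.0, 3.5]
grip_width: 0.251
grip_force: 7.0
```

```bash
python3 go.py
python3 - <<'E'
from bench import ctrl
import cv2,numpy as np
a=ctrl.get_image("side")[160:300,235:335,::-1];b=ctrl.get_image("top")[220:320,220:320,::-1]
cv2.imwrite("pics/c4.png",np.hstack([cv2.resize(a,(400,560),interpolation=cv2.INTER_CUBIC),cv2.resize(b,(400,400)[:2],interpolation=cv2.INTER_CUBIC)[:,:] if 0 else cv2.copyMakeBorder(cv2.resize(b,(400,400),interpolation=cv2.INTER_CUBIC),0,160,0,0,0)]))
E
```

```text
t 30.15 TCP jig mm [-45.3 -21.3  51.9] stop-rel y -22.8 F jig [ 4.76 -3.36  3.49] grip 21.823513491856747 6.999499574303627
```

View pics/c4.png

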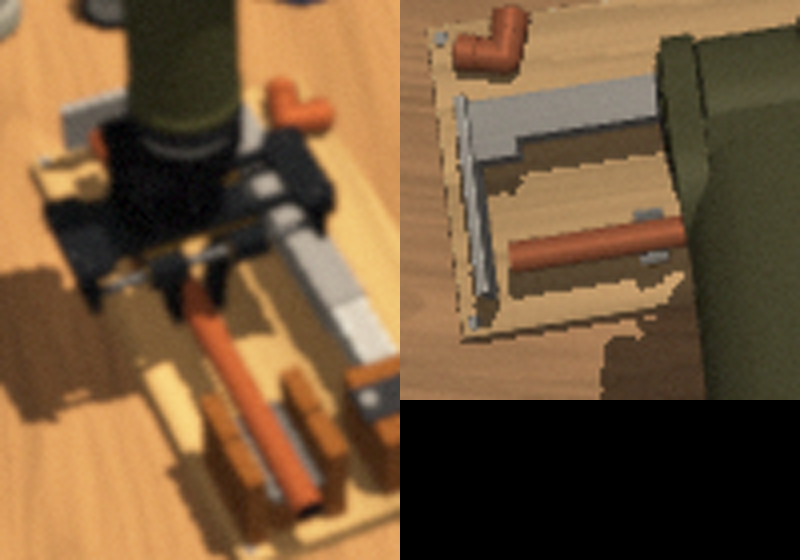

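In the top crop the pipe end is at (510,255) and the plate face is near x≈490, about 12 mm to go. I'll approach slowly.

Emit:
step_arm(
  commands=[
    {"travel": [0.002, 0, 0], "turn": [0, 0, 0]},
    {"travel": [0.004, 0, 0], "turn": [0, 0, 0]},
    {"travel": [0.006, 0, 0], "turn": [0, 0, 0]},
    {"travel": [0.007, 0, 0], "turn": [0, 0, 0]},
    {"travel": [0.008, 0, 0], "turn": [0, 0, 0]},
  ],
)

```text
time: 30.75
position: [0.4762, 0.0528, 0.0519]
tool_rot: [1.915, 2.487, 0.001]
ft_force: [5.4, -2.5, 3.0]
grip_width: 0.245
grip_force: 7.0
```

```bash
python3 go.py
```

```text
t 30.75 TCP jig mm [-45.3 -14.2  51.9] stop-rel y -15.7 F jig [ 4.62 -3.77  3.05] grip 21.324996313935465 7.000093907117844
```

Emit:
step_arm(
  commands=[
    {"travel": [0.001, 0, 0], "turn": [0, 0, 0]},
    {"travel": [0.002, 0, 0], "turn": [0, 0, 0]},
    {"travel": [0.003, 0, 0], "turn": [0, 0, 0]},
  ],
)

```text
time: 31.05
position: [0.4754, 0.0556, 0.0519]
tool_rot: [1.915, 2.487, 0.001]
ft_force: [5.4, -2.5, 3.3]
grip_width: 0.251
grip_force: 7.0
```

```bash
python3 go.py
```

```text
t 31.05 TCP jig mm [-45.3 -11.3  51.9] stop-rel y -12.8 F jig [ 4.56 -3.74  3.28] grip 21.81627781357982 6.999966949224472
```

Emit:
step_arm(
  commands=[
    {"travel": [0.001, 0, 0], "turn": [0, 0, 0]},
    {"travel": [0.002, 0, 0], "turn": [0, 0, 0]},
  ],
)

```text
time: 31.25
position: [0.4749, 0.0575, 0.0519]
tool_rot: [1.915, 2.487, 0.001]
ft_force: [5.3, -2.3, 2.9]
grip_width: 0.249
grip_force: 7.0
```

Emit:
step_arm(
  commands=[
    {"travel": [0.001, 0, 0], "turn": [0, 0, 0]},
    {"travel": [0.002, 0, 0], "turn": [0, 0, 0]},
  ],
)

```text
time: 31.45
position: [0.4744, 0.0595, 0.0519]
tool_rot: [1.915, 2.487, 0.001]
ft_force: [5.9, -2.6, 3.3]
grip_width: 0.245
grip_force: 7.0
```

```bash
python3 go.py
```

```text
t 31.45 TCP jig mm [-45.4  -7.3  51.9] stop-rel y -8.8 F jig [ 5.08 -3.98  3.34] grip 21.31484680563457 6.999905034899712
```

Emit:
step_arm(
  commands=[
    {"travel": [0.001, 0, 0], "turn": [0, 0, 0]},
    {"travel": [0.002, 0, 0], "turn": [0, 0, 0]},
  ],
)

```text
time: 31.65
position: [0.474, 0.0609, 0.0519]
tool_rot: [1.915, 2.486, 0.0]
ft_force: [7.1, -4.3, 2.8]
grip_width: 0.244
grip_force: 7.0
```

Emit:
step_arm(
  commands=[
    {"travel": [0.001, 0, 0], "turn": [0, 0, 0]},
    {"travel": [0.0015, 0, 0], "turn": [0, 0, 0]},
  ],
)

```text
time: 31.85
position: [0.4739, 0.0612, 0.0519]
tool_rot: [1.915, 2.485, -0.001]
ft_force: [6.4, -6.6, 2.2]
grip_width: 0.251
grip_force: 7.0
```

```bash
python3 go.py
```

```text
t 31.85 TCP jig mm [-45.4  -5.5  51.9] stop-rel y -7.0 F jig [ 4.55 -8.06  2.16] grip 21.824408154159425 6.998405456542969
```

The force doubled and motion stopped, so the pipe butts against the plate. I'll unload and release.

Emit:
step_arm(
  commands=[
    {"travel": [-0.001, 0.001, 0], "turn": [0, 0, 0]},
    {"travel": [-0.003, 0.002, -0.001], "turn": [0, 0, 0]},
    {"travel": [-0.003, 0.002, -0.001], "turn": [0, 0, 0]},
  ],
)

```text
time: 32.15
position: [0.474, 0.0611, 0.0519]
tool_rot: [-1.916, -2.488, 0.002]
ft_force: [1.5, -1.2, 1.9]
grip_width: 0.249
grip_force: 7.0
```

```bash
python3 go.py
```

```text
t 32.15 TCP jig mm [-45.3  -5.6  51.9] stop-rel y -7.1 F jig [ 1.16 -1.57  1.93] grip 21.641127164688918 6.999097019433975
```

Emit:
step_arm(
  commands=[
    {"travel": [0, 0, 0], "turn": [0, 0, 0]},
    {"travel": [0, 0, 0], "turn": [0, 0, 0]},
    {"travel": [0, 0, 0], "turn": [0, 0, 0]},
    {"travel": [0, 0, 0], "turn": [0, 0, 0]},
  ],
  gripper=0.45,
)

```text
time: 32.55
position: [0.4743, 0.0612, 0.0519]
tool_rot: [-1.916, -2.489, 0.001]
ft_force: [-0.0, 0.8, -0.2]
grip_width: 0.436
grip_force: 0.0
```

Emit:
step_arm(
  commands=[
    {"travel": [0, 0, -0.03], "turn": [0, 0, 0]},
    {"travel": [0, 0, -0.07], "turn": [0, 0, 0]},
    {"travel": [0, 0, -0.1], "turn": [0, 0, 0]},
    {"travel": [-0.05, 0, -0.12], "turn": [0, 0, 0]},
    {"travel": [-0.1, 0, -0.12], "turn": [0, 0, 0]},
  ],
)

```text
time: 33.05
position: [0.5018, -0.0316, 0.1757]
tool_rot: [1.907, 2.489, 0.003]
ft_force: [2.1, 0.8, 0.5]
grip_width: 0.449
grip_force: 0.0
```

Emit:
step_arm(
  commands=[
    {"travel": [-0.05, 0, 0], "turn": [0, 0, 0]},
    {"travel": [-0.1, 0, 0], "turn": [0, 0, 0]},
    {"travel": [-0.15, 0, 0], "turn": [0, 0, 0]},
    {"travel": [-0.18, 0, 0], "turn": [0, 0, 0]},
    {"travel": [-0.18, 0, 0], "turn": [0, 0, 0]},
  ],
)

```text
time: 33.55
position: [0.5448, -0.2124, 0.171]
tool_rot: [-1.927, -2.481, 0.002]
ft_force: [-0.7, 0.5, 0.2]
grip_width: 0.453
grip_force: 0.0
```

```bash
python3 go.py
python3 - <<'E'
from bench import ctrl
import cv2,numpy as np
a=ctrl.get_image("side")[160:310,235:385,::-1];b=ctrl.get_image("top")[190:310,220:340,::-1]
cv2.imwrite("pics/c5.png",np.hstack([cv2.resize(i,(400,400),interpolation=cv2.INTER_CUBIC) for i in(a,b)]))
E
```

```text
t 33.55 TCP jig mm [ -46.3 -288.1  171. ] stop-rel y -289.6 F jig [-0.57  0.69  0.15] grip 39.39921391390948 0.0
```

View pics/c5.png

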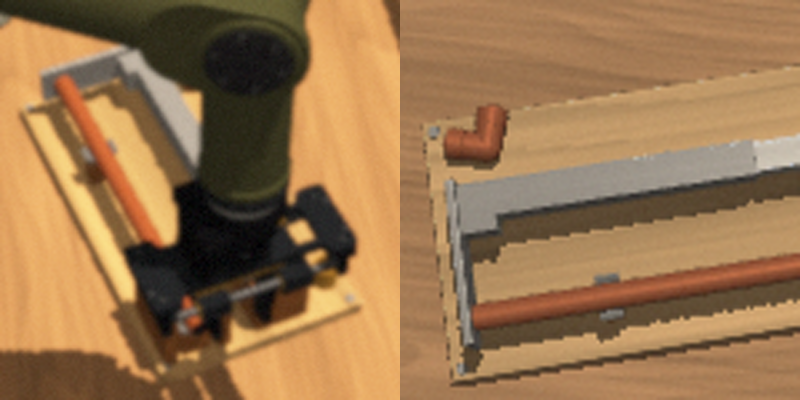

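Both views show the pipe end against the plate (top crop (473,316)), the stop drawn out, and the elbow and coupling untouched. The robot is clear, so I'm handing in.

```bash
python3 -c "
from bench import ctrl
print(ctrl.close_job())"
```

```text
the job is handed in; nothing more can be done
None
```

The length stop is drawn out one hole (about 40 mm) with its button felt proud again, the pipe rests against the stop plate, and the job was handed in at about 33.6 s; before the button was properly pressed, two early pulls held the stop against it at up to about 17 N.

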